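# Wedge a row of neck blanks tight in the laminating frame

### The job

Stand the red-headed wooden wedge up on its thin end on the open bench and let go of it, so that you can take it again from above by its head. Then put it thin end down into the V-shaped gap of the laminating frame and drive it down until the row of blanks is clamped tight: the spring pad at the other end of the row pushed in by at least 3 mm and staying so with the wedge upright and let go, and the three blanks still standing on the frame's base. Leave the other things on the bench where they are.

Things in the scene. Friction and masses are not known exactly. Their poses are not given: they have to be found in the camera images.
- frame: Plywood laminating frame, fixed to the bench; origin at the centre of its underside, z up; base 100 (x) x 220 (y) x 12 mm thick. The row stands along y: from -y to +y the end plate, spring pad, three blanks, blue follower, V-shaped gap, blue stop, all 60 mm wide (x), tops 78 to 82 mm above the bench. Rails 20 mm above the base run along both sides. Yaw within 0.35 rad of the robot's axes.
- stop_edge (a point): Middle of the upper edge of the stop's steel face, the +y side of the V-shaped gap, 82 mm above the bench. The stop does not give way; it has been set anew by up to 2 mm along y. Its face slopes 1 in 10, so that the gap is wider at the top; the gap's floor is the base, 70 mm below. Axes as the frame's.
- follower_edge (a point): Middle of the upper edge of the follower's steel face, the -y side of the gap, 82 mm above the bench. The follower slides easily along the frame's y and pushes the blanks towards the pad; its face slopes 1 in 10 the other way. The mouth between this edge and stop_edge is 19 to 22 mm wide at the start (the wedge's thin end is 16 mm) and widens by about 3.5 mm until the row has closed up.
- pad (a joint): Spring pad (aluminium plate, red pins) at the -y end of the row: 0 = relaxed, grows towards the end plate as the row presses it, at most 0.008 m; it must end above 0.003. Spring 1.5 N per mm. From a closed-up row 3 mm takes 15 mm more of wedge travel and some 8 to 16 N of push (20 N is ample), straight along the stop's face: the wedge shifts 1 mm to -y per 10 mm down. Friction (0.5 to 0.7) then holds it.
- wedge_mid (a point): Centre of the wooden wedge, 110 mm long, 36 wide, tapering evenly on both broad faces from 16 mm (thin end) to 38 mm (red head). x points along its centre line from thin end to head, y across its width, z through its thickness. It starts lying on a broad face, head pointing away from the robot (along +x within 0.5 rad), this point 13.5 mm above the bench.
- wedge_tip (a point): Centre of the wedge's thin end face, 55 mm from wedge_mid along -x; axes as the wedge's. In the gap the wedge's thickness lies along the frame's y, its width along the frame's x. With the pad in by 3 mm this point is 9 to 20 mm above the gap's floor, so that 50 to 60 mm of the wedge stands above the blanks.
- wedge: The same wedge, origin and axes as wedge_mid; 70 to 120 g. It can stand by itself on its thin end (36 x 16 mm, flat) if left within about 0.05 rad of upright.
- maple_mid (a point): Centre of a pale blank, 60 x 26 x 70 mm high, z up, standing in the row with under 1 mm of play to its neighbours; which of the three stands where varies.
- walnut_mid (a point): Centre of a dark brown blank of the same size.
- cherry_mid (a point): Centre of a reddish blank of the same size.
- glue: Bystander: white glue bottle with red cap, 56 mm wide, 150 high, standing. Origin at its underside. It and the varnish jar may have swapped places.
- varnish: Bystander: amber varnish jar, 66 mm wide, 90 high, standing.
- mallet: Bystander: mallet lying beyond the frame.
- chisel: Bystander: red-handled tool lying beyond the wedge.
- sander: Bystander: cork sanding block 100 x 60 x 32 mm.
- shim: Bystander: flat dark wooden shim 75 x 26 x 10 mm, lying near the robot.
- gluebrush: Bystander: brush lying to the robot's right.
Not all that is in view belongs to the job. What is shaped like the frame but orange is not meant.

How it is judged (in metres and radians):
On the way:
1. the wedge stands by itself on its thin end on the bench, let go of (angle between wedge_mid's own x axis and vertical below 0.08 rad and height (world z) of wedge_tip below 0.006 m and contact force between wedge and the fingers below 0.05 N and linear speed of wedge below 0.02 m/s), for 0.3 s.
At the end, for the whole second after the job is handed in: Pad pushed in over 3 mm; wedge at rest, released, thin end down in the gap, within 0.12 rad of upright, its tip at least 22 mm below the blanks' tops and within 22 mm of the frame's centre line; blanks on the base (lifted under 6 mm, tilted under 0.06 rad) (value of joint pad above 0.003 m and z of wedge_tip in the frame of frame between 0.008 and 0.06 m and x of wedge_tip in the frame of frame between -0.022 and 0.022 m and angle between wedge_mid's own x axis and vertical below 0.12 rad and linear speed of wedge below 0.01 m/s and contact force between wedge and the fingers below 0.1 N and z of each of maple_mid, walnut_mid, cherry_mid in the frame of frame below 0.053 m and angle between each of maple_mid, walnut_mid, cherry_mid's own z axis and vertical below 0.06 rad); the robot touches nothing.
It fails at once if a bystander is moved more than 30 mm (distance of any of glue, varnish, mallet, chisel, sander, shim, gluebrush from where it was at the start of the episode above 0.03 m).
It also fails if it takes over 66 s, if anything falls off the work surface, if the arm or the gripper's body presses on something with over 40 N, if the wrist force passes 120 N, or if a joint passes its speed limit or range.

### The arm

A 6-joint arm with a two-finger parallel gripper is mounted at the origin on the work surface. World frame = base frame: x ahead of the robot, y to its left, z up, the work surface at z = 0. Lengths are in mm, angles in rad, forces in N, time in s.
With the tool pointing down it reaches from about 300 to 950 mm from the base axis. Payload 3.1 kg.
Tool frame: the origin (TCP) lies at the very end of the fingers, on their centre line; the grasp point (between the pads) lies 19 mm behind it (robot.tcp_to_grasp is the distance from the TCP to the grasp point, in mm); z points along the fingers, y is the line along which they close (so a half turn about z gives the same grasp; the last joint's range is limited). The gripper opens to 85 mm and grips with 20 to 120 N. Pads are 22 mm wide; open, the fingers measure 114 mm over their backs; the gripper's body (76 mm by 85 mm) begins 54 mm behind the grasp point. The pads swing forward as they close: fully open they stand 13 mm farther back than shut.
Start: joints at [-1.194, 0.308, 1.634, -0, 1.2, -0.07], TCP at [270.027, -563.665, 231.272] pointing down, gripper open.
Joint ranges: [-3.06, 3.06], [-0.79, 1.96], [0.05, 2.63], [-1.19, 4.34], [0.05, 2.64], [-2.94, 2.94]. Speed limits (rad/s): [2.79, 2.79, 3.14, 3.14, 3.14, 3.14].

### API

Orientations are given as a unit quaternion [x, y, z, w].
In Python, from plant import robot gives the robot as it stands. The module is installed in compiled form; this text tells all that it offers.
- The arm moves only by the shell command python3 -m jog 'ROWS' [FORCE]. ROWS is JSON, a list of rows, each an object of numbers: "x", "y", "z": the shift along the tool's x, y, z in mm; "spin": the turn about the tool's z in rad; "hand": the closure, from -1 (fully open) to 1 (shut), so that 0 is half open. A call has exactly 8 rows; each row shifts and turns the commanded pose from where the row before left it, along the tool's axes as they then stand; what a row does not reach is not made up. A row lasts 1/12 s, in which the tool goes at most 41.7 mm and 7.16 degrees, less where a joint would pass 70% of its speed; a pose out of reach is approached as far as the arm can. A call with a gripper value outside its range is refused whole. The fingers move at their own pace and stop on an object; FORCE is the grip in N (left out, the last holds). Time passes only in rows, so rows that do not move let the fingers close, or fill a call up. It gives the time, the measured TCP pose, the force, the opening and the grip force at its end, in the units of the state.
- robot.get_obs(): the state, without advancing time (a new reading comes with each control period).
- robot.capture(name): name is "scene" or "top" or "wrist"; returns the picture (420x560x3 uint8, red, green, blue); there is no depth.
- robot.get_calibration(name): a dict with "camera_matrix" (3x3 intrinsics, pixels), "R" (3x3) and "t" (3): a world point X has camera coordinates R X + t. Camera axes: x right, y down, z forward; pixel columns grow to the right and rows downward; lengths in mm; the calibration is good to about 2 mm. A picture is of the moment at which its call begins: read the wrist's pose just before it. get_calibration takes no time and is no camera call; for the wrist camera it gives the pose at the moment of the call.
- robot.job_done(): hands the job in; it is judged then, once.
The state is a dict: "time_s": time; "joints": joint angles; "qd": joint speeds; "effort": joint torques, N m; "tool_pos": TCP position; "tool_rot": TCP orientation; "force": force on the tool from outside, world axes, zero at the start; "torque": the same for the moment, N m; "finger_gap": finger opening in mm; "gripper_force": force on a finger pad.
Only numpy, scipy, OpenCV 4.12 (cv2) and the standard library are available. Lean on these libraries where they do the work, as an engineer would, in place of code of your own. Each camera call takes 0.05 s, during which the arm holds its last target. There are 200 camera calls.

## Working session

There is one attempt and no reset: what is moved stays moved. The work goes in short steps, Python scripts to look and compute and a shell command to move; the robot and the scene stay as the last step left them, time stands still between calls to the robot, and variables do not carry over. Pictures are saved under pics/ and viewed, at most 10 in all, crops included, and the job is handed in when it is done.

```bash
mkdir -p pics; cat > h.py <<'E'
import numpy as np, cv2, json
from plant import robot
def cap(n,f):
    cal=robot.get_calibration(n); im=robot.capture(n); im=np.array(im)
    cv2.imwrite('pics/%s.png'%f,im[:,:,::-1]); np.savez('pics/%s.npz'%f,im=im,K=cal['camera_matrix'],R=cal['R'],t=cal['t'])
    return im
def load(f): return np.load('pics/%s.npz'%f)
def ray(d,uv,z):
    K,R,t=d['K'],d['R'],d['t']; c=-R.T@t
    v=R.T@np.linalg.inv(K)@np.array([uv[0],uv[1],1.]); return c+v*(z-c[2])/v[2]
def proj(d,X):
    p=d['K']@(d['R']@np.array(X,float)+d['t']); return p[:2]/p[2]
E
python3 - <<'E'
from h import *
ims=[cap(n,n+'0') for n in('scene','top')]
o=robot.get_obs();print(o['time_s'],o['tool_pos'],o['tool_rot'],o['force'],o['finger_gap'],robot.tcp_to_grasp)
for n in('scene0','top0'):
    d=load(n);print(n,-d['R'].T@d['t'],d['K'][0,0]); print(d['R'])
E
```

```text
0.1 [ 269.75065179 -562.96021054  230.15298173] [ 9.75150675e-01  2.21540207e-01 -1.48920387e-04 -1.03656554e-03] [-0.6581097   1.06768262 -1.06394024] 85.37269405863546 18.700000000000003
scene0 [1365.24585693 -613.72686057  735.6085686 ] 436.59748339785307
[[ 0.63297442  0.77413987 -0.00713001]
 [ 0.4055802  -0.3394388  -0.84869665]
 [-0.65943012  0.53431148 -0.52883189]]
top0 [ 469.69835203   49.51440774 1172.82266809] 386.92455976903216
[[-0.02074865 -0.99972822  0.01062937]
 [-0.99686336  0.0198747  -0.0766057 ]
 [ 0.07637362 -0.01218549 -0.99700481]]
```

View pics/top0.png

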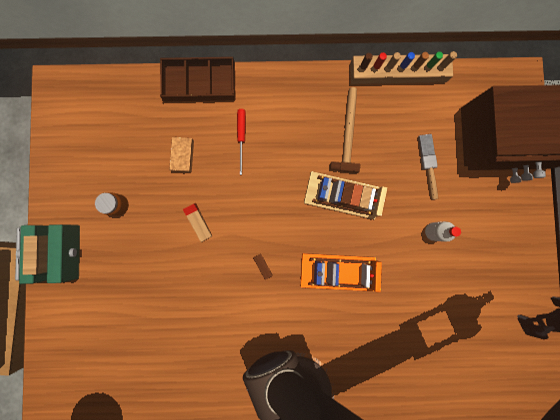

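View pics/scene0.png

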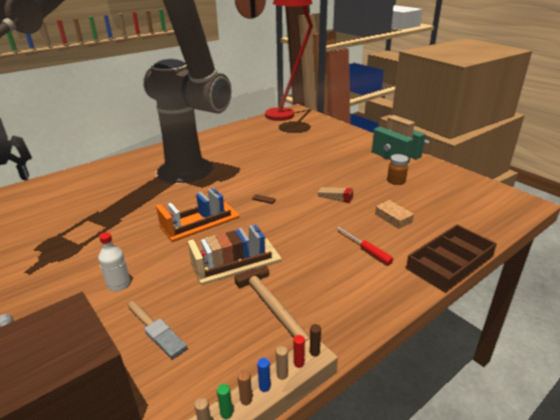

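The wedge is at (197,222) with its red head at (191,209). Two things in the top view look like the frame: the plywood one at (346,194) and the orange one at (341,272). The plywood one with the full row of blanks fits, because orange is excluded. I'll confirm with a crop.

```bash
python3 - <<'E'
from h import *
d=load('top0');im=d['im']
a=cv2.resize(im[195:250,170:225],(400,400),interpolation=cv2.INTER_CUBIC)
b=cv2.resize(im[165:225,300:395],(400,253),interpolation=cv2.INTER_CUBIC)
c=np.zeros((400,800,3),np.uint8);c[:,:400]=a;c[:253,400:]=b
cv2.imwrite('pics/crop1.png',c[:,:,::-1])
hsv=cv2.cvtColor(im,cv2.COLOR_RGB2HSV);H,S,V=cv2.split(hsv)
red=(((H<6)|(H>174))&(S>150)&(V>100)).astype(np.uint8);red[:, :170]=0;red[:,225:]=0;red[:195]=0;red[250:]=0
p=np.argwhere(red)[:,::-1];print(len(p),p.mean(0),ray(d,p.mean(0),37))
for uv in [(308,173),(386,188),(382,217),(305,203)]:print(uv,ray(d,uv,12))
E
```

```text
89 [189.73033708 209.12359551] [537.82122827 301.8676927   37.        ]
(308, 173) [641.66765543 -50.09382912  12.        ]
(386, 188) [ 591.38436342 -285.04889466   12.        ]
(382, 217) [ 503.96330309 -269.32391119   12.        ]
(305, 203) [550.80146575 -38.67006193  12.        ]
```

View pics/crop1.png

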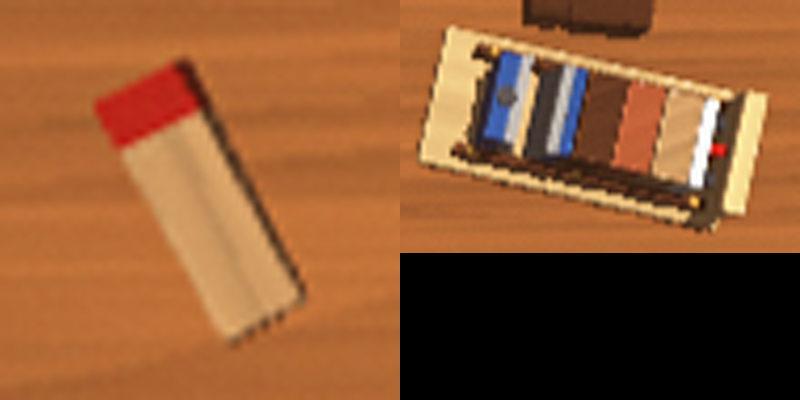

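The crop confirms both: the red-headed wedge (head centre about crop (150,105), tip about (267,318)), and the plywood frame with its blue stop at left, gap, follower, walnut, cherry, maple and white pad. The wedge position comes next, with rows in tool axes.

```bash
cat >> h.py <<'E'
from scipy.spatial.transform import Rotation as Ro
def rel(X,yaw=None):
    "shift in tool axes to bring TCP to world X; spin so that tool y lies along world angle yaw"
    o=robot.get_obs(); R=Ro.from_quat(o['tool_rot']).as_matrix()
    s=R.T@(np.array(X)-o['tool_pos']); out=[s.round(1)]
    ty=np.arctan2(R[1,1],R[0,1]); out.append(('toolyaw_y',round(ty,3)))
    if yaw is not None:
        k=(yaw-ty+np.pi/2)%np.pi-np.pi/2; out.append(('spin (tool z down)',round(-k,3)))
    print(o['time_s'],o['tool_pos'].round(1) if hasattr(o['tool_pos'],'round') else o['tool_pos'],out)
E
python3 - <<'E'
from h import *
d=load('top0')
h=ray(d,(189.1,206.3),37.5);t=ray(d,(206.7,238.7),16)
print(h,t,h-t,np.hypot(*(h-t)[:2])); a=np.arctan2((h-t)[1],(h-t)[0]);print('yaw',a)
m=(h+t)/2;print(m)
rel([m[0]-40,m[1],230],a+np.pi/2)
d=load('top0')
print(robot.get_calibration('wrist'))
print(Ro.from_quat(robot.get_obs()['tool_rot']).as_matrix())
E
```

```text
[546.12072923 303.57657334  37.5       ] [450.08387567 256.50952616  16.        ] [96.03685356 47.06704718 21.5       ] 106.95038182664874
yaw 0.45569112727761196
[498.10230245 280.04304975  26.75      ]
0.1 [ 269.8 -563.   230.2] [array([ 534.1, -678.9,    1.7]), ('toolyaw_y', np.float64(-1.124)), ('spin (tool z down)', np.float64(-0.009))]
{'camera_matrix': array([[352.31610757,   0.        , 284.78772226],
       [  0.        , 352.31610757, 208.05427386],
       [  0.        ,   0.        ,   1.        ]]), 'R': array([[ 0.43197537, -0.90188251, -0.00228565],
       [-0.85611538, -0.41084871,  0.31348013],
       [-0.2836613 , -0.13345891, -0.94959201]]), 't': array([-623.97553988,  -40.92679995,  380.57242196])}
[[ 9.01839829e-01  4.32069857e-01 -7.49721520e-04]
 [ 4.32070475e-01 -9.01837724e-01  1.95563146e-03]
 [ 1.68842257e-04 -2.08759887e-03 -9.99997807e-01]]
```

```bash
R='x'; python3 -m jog '[{"x":22,"y":-28},{"x":22,"y":-28},{"x":22,"y":-28},{"x":22,"y":-28},{"x":22,"y":-28},{"x":22,"y":-28},{"x":22,"y":-28},{"x":22,"y":-28}]' 60
python3 -m jog '[{"x":22,"y":-28},{"x":22,"y":-28},{"x":22,"y":-28},{"x":22,"y":-28},{"x":22,"y":-28},{"x":22,"y":-28},{"x":22,"y":-28},{"x":22,"y":-28}]'
python3 -m jog '[{"x":22,"y":-28},{"x":22,"y":-28},{"x":22,"y":-28},{"x":22,"y":-28},{"x":22,"y":-28},{"x":22,"y":-28},{"x":18,"y":-28},{}]'
python3 - <<'E'
from h import *
im=cap('wrist','w1')
E
```

```text
schema error: expected keys x, y, z, spin, hand
schema error: expected keys x, y, z, spin, hand
schema error: expected keys x, y, z, spin, hand
```

View pics/w1.png

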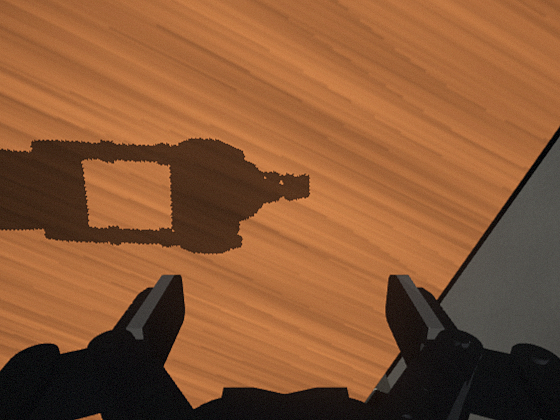

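The picture shows only bare bench and the fingers at (170,300) and (400,300). The moves were refused because every row needs all five keys.

```bash
python3 -m jog '[{"x":22,"y":-28,"z":0,"spin":0,"hand":-1},{"x":22,"y":-28,"z":0,"spin":0,"hand":-1},{"x":22,"y":-28,"z":0,"spin":0,"hand":-1},{"x":22,"y":-28,"z":0,"spin":0,"hand":-1},{"x":22,"y":-28,"z":0,"spin":0,"hand":-1},{"x":22,"y":-28,"z":0,"spin":0,"hand":-1},{"x":22,"y":-28,"z":0,"spin":0,"hand":-1},{"x":22,"y":-28,"z":0,"spin":0,"hand":-1}]' 60
python3 -m jog '[{"x":22,"y":-28,"z":0,"spin":0,"hand":-1},{"x":22,"y":-28,"z":0,"spin":0,"hand":-1},{"x":22,"y":-28,"z":0,"spin":0,"hand":-1},{"x":22,"y":-28,"z":0,"spin":0,"hand":-1},{"x":22,"y":-28,"z":0,"spin":0,"hand":-1},{"x":22,"y":-28,"z":0,"spin":0,"hand":-1},{"x":22,"y":-28,"z":0,"spin":0,"hand":-1},{"x":22,"y":-28,"z":0,"spin":0,"hand":-1}]'
python3 -m jog '[{"x":22,"y":-28,"z":0,"spin":0,"hand":-1},{"x":22,"y":-28,"z":0,"spin":0,"hand":-1},{"x":22,"y":-28,"z":0,"spin":0,"hand":-1},{"x":22,"y":-28,"z":0,"spin":0,"hand":-1},{"x":22,"y":-28,"z":0,"spin":0,"hand":-1},{"x":22,"y":-28,"z":0,"spin":0,"hand":-1},{"x":22,"y":-28,"z":0,"spin":0,"hand":-1},{"x":0,"y":0,"z":0,"spin":0,"hand":-1}]'
python3 - <<'E'
from h import *
im=cap('wrist','w2')
rel([458,280,230],.4557+np.pi/2)
hsv=cv2.cvtColor(im,cv2.COLOR_RGB2HSV);H,S,V=cv2.split(hsv)
red=(((H<6)|(H>174))&(S>150)&(V>70));p=np.argwhere(red)[:,::-1];print(len(p),p.mean(0) if len(p) else '')
E
```

```text
time_s: 0.82
tool_pos: [331.8, -283.8, 231.0]
tool_rot: [0.975, 0.221, -0.0, -0.0]
force: [1.4, 0.1, -0.4]
finger_gap: 85.4
gripper_force: 0.0
time_s: 1.48
tool_pos: [393.7, -5.8, 231.3]
tool_rot: [0.975, 0.222, 0.0, 0.0]
force: [0.4, -0.7, 0.6]
finger_gap: 85.0
gripper_force: 0.0
time_s: 2.15
tool_pos: [449.2, 241.2, 231.5]
tool_rot: [0.975, 0.224, 0.001, -0.002]
force: [-0.3, -1.0, 0.5]
finger_gap: 85.4
gripper_force: 0.0
2.2 [448.2 238.3 231. ] [array([ 26.9, -33.2,   1.1]), ('toolyaw_y', np.float64(-1.12)), ('spin (tool z down)', np.float64(-0.005))]
1102 [265.65154265  62.02540835]
```

View pics/w2.png

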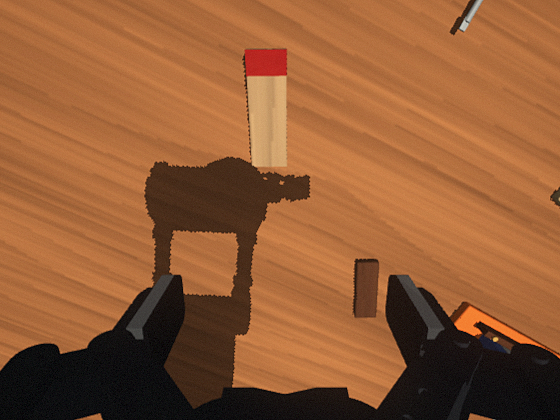

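The wrist view shows the wedge upright in the image: head edge (245–287, 49) and tip edge (252–287, 167). The shim is at (366,288).

```bash
python3 - <<'E'
from h import *
d=load('w2')
hl,hr=ray(d,(245,49),38),ray(d,(287.5,49),38);tl,tr=ray(d,(252,167),16),ray(d,(287.5,167),16)
print(hl,hr,tl,tr,np.linalg.norm(hl-hr),np.linalg.norm(tl-tr))
h=(hl+hr)/2;t=(tl+tr)/2
v=(h-t)[:2];a=np.arctan2(v[1],v[0]);b=np.arctan2((hr-tr)[1],(hr-tr)[0]);print(h,t,np.hypot(*v),a,b)
u=np.array([np.cos(a),np.sin(a)]);m=(h+t)[:2]/2;print(m)
g=t[:2]+u*92;rel([g[0],g[1],120],a+np.pi/2)
d2=load('top0')
h2=ray(d2,(189.1,206.3),37.5)
E
```

```text
[538.74692128 323.53956518  38.        ] [554.9547394  290.04446953  38.        ] [440.92973999 275.09495968  16.        ] [456.90149082 242.16065082  16.        ] 37.21041253590933 36.6028076054071
[546.85083034 306.79201736  38.        ] [448.9156154  258.62780525  16.        ] 109.13797530324112 0.45706343109306796 0.4542802523627664
[497.88322287 282.7099113 ]
2.2 [448.2 238.3 231. ] [array([101.4, -18.5, 111.1]), ('toolyaw_y', np.float64(-1.12)), ('spin (tool z down)', np.float64(-0.006))]
```

```bash
python3 -m jog '[{"x":21.5,"y":-3.7,"z":20,"spin":0,"hand":-1},{"x":21.5,"y":-3.7,"z":20,"spin":0,"hand":-1},{"x":21.5,"y":-3.7,"z":20,"spin":0,"hand":-1},{"x":21.5,"y":-3.7,"z":20,"spin":0,"hand":-1},{"x":21.5,"y":-3.7,"z":20,"spin":0,"hand":-1},{"x":0,"y":0,"z":30,"spin":0,"hand":-1},{"x":0,"y":0,"z":30,"spin":0,"hand":-1},{"x":0,"y":0,"z":0,"spin":0,"hand":-1}]' 20
python3 - <<'E'
from h import *
a=.457;u=np.array([np.cos(a),np.sin(a)]);g=np.array([448.9,258.6])+u*98
rel([g[0],g[1],2],a+np.pi/2)
E
```

```text
time_s: 2.87
tool_pos: [531.6, 294.9, 64.3]
tool_rot: [0.975, 0.221, -0.007, 0.002]
force: [-1.7, -1.3, -1.0]
finger_gap: 85.4
gripper_force: 0.0
2.8667 [531.6 294.9  64.3] [array([ 8.6, -4. , 62.2]), ('toolyaw_y', np.float64(-1.125)), ('spin (tool z down)', np.float64(-0.011))]
```

```bash
python3 -m jog '[{"x":4,"y":-2,"z":10,"spin":-0.01,"hand":-1},{"x":4,"y":-2,"z":10,"spin":0,"hand":-0.8},{"x":0,"y":0,"z":10,"spin":0,"hand":-0.6},{"x":0,"y":0,"z":10,"spin":0,"hand":-0.4},{"x":0,"y":0,"z":5,"spin":0,"hand":-0.2},{"x":0,"y":0,"z":0,"spin":0,"hand":-0.1},{"x":0,"y":0,"z":0,"spin":0,"hand":-0.1},{"x":0,"y":0,"z":0,"spin":0,"hand":-0.1}]' 20
python3 - <<'E'
from h import *
a=.457;u=np.array([np.cos(a),np.sin(a)]);g=np.array([448.9,258.6])+u*98
rel([g[0],g[1],2],a+np.pi/2)
E
```

```text
time_s: 3.53
tool_pos: [542.9, 306.2, 26.8]
tool_rot: [0.974, 0.226, 0.001, -0.0]
force: [-0.3, 0.4, 0.3]
finger_gap: 46.9
gripper_force: 0.0
3.5333 [542.9 306.2  26.8] [array([-7.4,  1.2, 24.8]), ('toolyaw_y', np.float64(-1.114)), ('spin (tool z down)', np.float64(-0.0))]
```

```bash
python3 -m jog '[{"x":-5,"y":1,"z":8,"spin":0,"hand":-0.1},{"x":-2.4,"y":0,"z":8,"spin":0,"hand":-0.1},{"x":0,"y":0,"z":6,"spin":0,"hand":-0.1},{"x":0,"y":0,"z":2,"spin":0,"hand":0.0},{"x":0,"y":0,"z":0,"spin":0,"hand":0.05},{"x":0,"y":0,"z":0,"spin":0,"hand":0.1},{"x":0,"y":0,"z":0,"spin":0,"hand":0.13},{"x":0,"y":0,"z":0,"spin":0,"hand":0.14}]' 20
python3 - <<'E'
from h import *
a=.457;u=np.array([np.cos(a),np.sin(a)]);g=np.array([448.9,258.6])+u*98
rel([g[0],g[1],2],a+np.pi/2)
cap('wrist','w3')
E
```

```text
time_s: 4.2
tool_pos: [536.7, 302.1, 2.6]
tool_rot: [0.974, 0.226, 0.0, -0.0]
force: [-0.2, -0.7, -0.5]
finger_gap: 36.7
gripper_force: 0.1
4.2 [536.7 302.1   2.6] [array([0. , 0.3, 0.6]), ('toolyaw_y', np.float64(-1.114)), ('spin (tool z down)', np.float64(-0.0))]
```

View pics/w3.png

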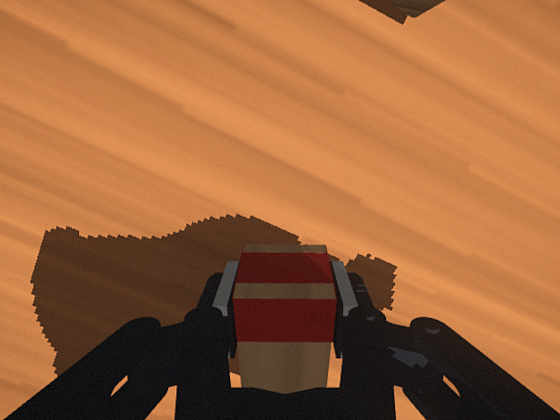

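The fingers straddle the head (pads at (227,290) and (345,290)). Now a gentle pinch while watching the force.

```bash
for i in 1; do python3 -m jog '[{"x":0,"y":0,"z":0,"spin":0,"hand":0.15},{"x":0,"y":0,"z":0,"spin":0,"hand":0.16},{"x":0,"y":0,"z":0,"spin":0,"hand":0.17},{"x":0,"y":0,"z":0,"spin":0,"hand":0.17},{"x":0,"y":0,"z":0,"spin":0,"hand":0.17},{"x":0,"y":0,"z":0,"spin":0,"hand":0.17},{"x":0,"y":0,"z":0,"spin":0,"hand":0.17},{"x":0,"y":0,"z":0,"spin":0,"hand":0.17}]' 20; done
```

```text
time_s: 4.92
tool_pos: [536.7, 302.1, 2.7]
tool_rot: [0.974, 0.226, 0.0, -0.0]
force: [0.2, 1.7, 3.7]
finger_gap: 36.1
gripper_force: 17.8
```

```bash
python3 -m jog '[{"x":0,"y":0,"z":0,"spin":0,"hand":0.16},{"x":0,"y":0,"z":0,"spin":0,"hand":0.158},{"x":0,"y":0,"z":-2,"spin":0,"hand":0.158},{"x":-1,"y":0,"z":-6,"spin":0,"hand":0.158},{"x":-2,"y":0,"z":-6,"spin":0,"hand":0.158},{"x":-3,"y":0,"z":-8,"spin":0,"hand":0.158},{"x":-5,"y":0,"z":-8,"spin":0,"hand":0.158},{"x":0,"y":0,"z":0,"spin":0,"hand":0.158}]' 20
python3 - <<'E'
from h import *
w=cap('wrist','w4');s=cap('scene','s4')
c=np.zeros((420,800,3),np.uint8);c[:,:400]=w[:,90:490];c[:400,400:]=cv2.resize(s[130:230,290:390],(400,400),interpolation=cv2.INTER_CUBIC)
cv2.imwrite('pics/c4.png',c[:,:,::-1])
E
```

```text
time_s: 5.58
tool_pos: [526.5, 297.0, 34.2]
tool_rot: [0.974, 0.226, 0.001, -0.0]
force: [-0.3, 0.2, -1.1]
finger_gap: 36.1
gripper_force: 6.2
```

View pics/c4.png

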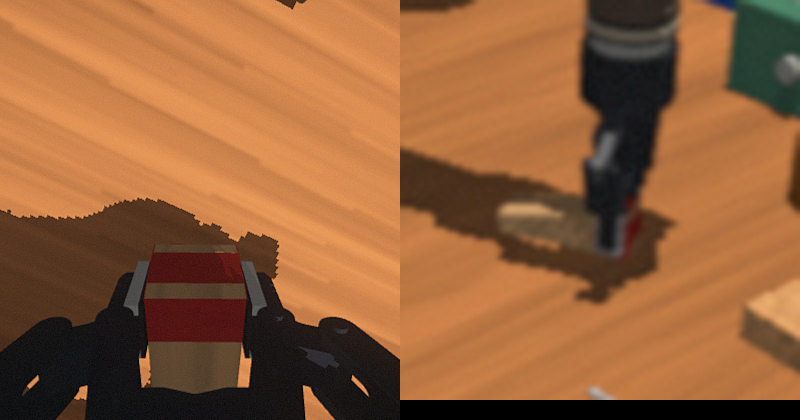

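Left half: the wedge is still horizontal in the grip. Right half: it hangs clear of the bench. The pinch is too firm to let it swing, so I'll ease it off and track the red bands in the wrist view.

```bash
cat >> h.py <<'E'
def bands(f):
    im=cap('wrist',f); hsv=cv2.cvtColor(im,cv2.COLOR_RGB2HSV)[:,270:300].astype(float).mean(1)
    rgb=im[:,270:300].astype(float).mean(1)
    r=rgb[:,0]>2.2*rgb[:,1]
    e=np.flatnonzero(np.diff(r.astype(int)));e=e[e>120]
    print(f,'red edges',e,[list(rgb[k].astype(int)) for k in range(230,400,20)])
E
python3 - <<'E'
from h import *
bands('w4b')
E
python3 -m jog '[{"x":0,"y":0,"z":0,"spin":0,"hand":0.156},{"x":0,"y":0,"z":0,"spin":0,"hand":0.155},{"x":0,"y":0,"z":0,"spin":0,"hand":0.1545},{"x":0,"y":0,"z":0,"spin":0,"hand":0.154},{"x":0,"y":0,"z":0,"spin":0,"hand":0.154},{"x":0,"y":0,"z":0,"spin":0,"hand":0.154},{"x":0,"y":0,"z":0,"spin":0,"hand":0.154},{"x":0,"y":0,"z":0,"spin":0,"hand":0.154}]' 20
python3 - <<'E'
from h import *
bands('w5')
E
```

```text
w4b red edges [252 282 298 341] [[np.int64(82), np.int64(51), np.int64(30)], [np.int64(84), np.int64(63), np.int64(43)], [np.int64(74), np.int64(19), np.int64(16)], [np.int64(83), np.int64(62), np.int64(43)], [np.int64(82), np.int64(20), np.int64(17)], [np.int64(82), np.int64(21), np.int64(18)], [np.int64(89), np.int64(67), np.int64(46)], [np.int64(88), np.int64(67), np.int64(45)], [np.int64(88), np.int64(67), np.int64(46)]]
time_s: 6.4
tool_pos: [526.4, 297.0, 32.3]
tool_rot: [0.974, 0.226, -0.0, 0.0]
force: [-0.5, 0.2, -0.2]
finger_gap: 36.0
gripper_force: 0.0
w5 red edges [210 230 241 280] [[np.int64(87), np.int64(36), np.int64(27)], [np.int64(83), np.int64(21), np.int64(18)], [np.int64(83), np.int64(22), np.int64(19)], [np.int64(91), np.int64(68), np.int64(48)], [np.int64(91), np.int64(69), np.int64(48)], [np.int64(93), np.int64(70), np.int64(48)], [np.int64(93), np.int64(69), np.int64(48)], [np.int64(164), np.int64(130), np.int64(89)], [np.int64(211), np.int64(169), np.int64(116)]]
```

```bash
python3 - <<'E'
from h import *
d=load('w5')
u=np.array([np.cos(.457),np.sin(.457)]);t=np.array([448.9,258.6])
P=lambda s,z:proj(d,[*(t+u*s),z]).round(1)
# lying: head top edge, red lower edge on head end, band
print('lying head top',P(108.3,38),'head bottom',P(111.5,0),'tip',P(0,16))
im=d['im'];rgb=im[:,270:300].astype(float).mean(1)
print([(k,*rgb[k].astype(int)) for k in range(196,416,6)])
# red mask extents
r=(im[:,:,0]>2.2*im[:,:,1])&(im[:,:,0]>50);r[:,:150]=0;r[:,420:]=0;r[:150]=0;q=np.argwhere(r)
for k in(215,225,245,260,275):c=q[q[:,0]==k][:,1];print(k,c.min() if len(c) else None,c.max() if len(c) else None)
E
```

```text
lying head top [284.7 238.2] head bottom [284.7 203.7] tip [284.8 396.4]
[(196, np.int64(212), np.int64(136), np.int64(79)), (202, np.int64(213), np.int64(137), np.int64(79)), (208, np.int64(92), np.int64(67), np.int64(46)), (214, np.int64(100), np.int64(30), np.int64(22)), (220, np.int64(96), np.int64(28), np.int64(21)), (226, np.int64(91), np.int64(27), np.int64(20)), (232, np.int64(101), np.int64(77), np.int64(52)), (238, np.int64(90), np.int64(68), np.int64(46)), (244, np.int64(94), np.int64(25), np.int64(21)), (250, np.int64(83), np.int64(21), np.int64(18)), (256, np.int64(83), np.int64(21), np.int64(18)), (262, np.int64(83), np.int64(22), np.int64(19)), (268, np.int64(83), np.int64(22), np.int64(19)), (274, np.int64(83), np.int64(22), np.int64(18)), (280, np.int64(82), np.int64(17), np.int64(16)), (286, np.int64(90), np.int64(67), np.int64(46)), (292, np.int64(91), np.int64(69), np.int64(47)), (298, np.int64(90), np.int64(69), np.int64(47)), (304, np.int64(91), np.int64(68), np.int64(47)), (310, np.int64(91), np.int64(69), np.int64(48)), (316, np.int64(91), np.int64(69), np.int
[... 166 characters left out ...]
nt64(93), np.int64(71), np.int64(48)), (346, np.int64(93), np.int64(71), np.int64(48)), (352, np.int64(91), np.int64(69), np.int64(47)), (358, np.int64(112), np.int64(86), np.int64(59)), (364, np.int64(133), np.int64(103), np.int64(71)), (370, np.int64(164), np.int64(130), np.int64(89)), (376, np.int64(196), np.int64(156), np.int64(107)), (382, np.int64(196), np.int64(155), np.int64(106)), (388, np.int64(199), np.int64(159), np.int64(109)), (394, np.int64(19), np.int64(17), np.int64(17)), (400, np.int64(24), np.int64(21), np.int64(19)), (406, np.int64(24), np.int64(21), np.int64(21)), (412, np.int64(22), np.int64(19), np.int64(20))]
215 247 322
225 245 325
245 242 328
260 243 327
275 245 325
```

It has settled back flat on the bench, about 2 mm nearer the robot along its axis. I'll regrip nearer the head's end, for more lever arm and less pad contact, with a light pinch.

```bash
python3 -m jog '[{"x":5,"y":0,"z":0,"spin":0,"hand":0.05},{"x":5,"y":0,"z":3,"spin":0,"hand":0.05},{"x":5,"y":0,"z":8,"spin":0,"hand":0.05},{"x":0,"y":0,"z":10,"spin":0,"hand":0.05},{"x":0,"y":0,"z":8,"spin":0,"hand":0.1},{"x":0,"y":0,"z":0,"spin":0,"hand":0.13},{"x":0,"y":0,"z":0,"spin":0,"hand":0.15},{"x":0,"y":0,"z":0,"spin":0,"hand":0.155}]' 20
python3 -m jog '[{"x":0,"y":0,"z":0,"spin":0,"hand":0.156},{"x":0,"y":0,"z":0,"spin":0,"hand":0.156},{"x":0,"y":0,"z":0,"spin":0,"hand":0.156},{"x":0,"y":0,"z":0,"spin":0,"hand":0.156},{"x":0,"y":0,"z":0,"spin":0,"hand":0.156},{"x":0,"y":0,"z":0,"spin":0,"hand":0.156},{"x":0,"y":0,"z":0,"spin":0,"hand":0.156},{"x":0,"y":0,"z":0,"spin":0,"hand":0.156}]'
python3 -c "
from h import *
bands('w6')"
```

```text
time_s: 7.12
tool_pos: [539.5, 303.3, 2.7]
tool_rot: [0.974, 0.226, -0.001, 0.0]
force: [0.3, -0.1, 0.0]
finger_gap: 36.0
gripper_force: 0.0
time_s: 7.78
tool_pos: [540.1, 303.7, 3.5]
tool_rot: [0.974, 0.226, 0.0, -0.0]
force: [-0.1, -0.7, 0.5]
finger_gap: 35.9
gripper_force: 0.2
w6 red edges [264 295 312 353] [[np.int64(138), np.int64(88), np.int64(52)], [np.int64(84), np.int64(52), np.int64(31)], [np.int64(75), np.int64(22), np.int64(17)], [np.int64(73), np.int64(19), np.int64(15)], [np.int64(80), np.int64(61), np.int64(42)], [np.int64(79), np.int64(19), np.int64(17)], [np.int64(79), np.int64(20), np.int64(17)], [np.int64(85), np.int64(64), np.int64(44)], [np.int64(84), np.int64(64), np.int64(43)]]
```

```bash
python3 -m jog '[{"x":0,"y":0,"z":0,"spin":0,"hand":0.158},{"x":0,"y":0,"z":0,"spin":0,"hand":0.158},{"x":0,"y":0,"z":0,"spin":0,"hand":0.158},{"x":0,"y":0,"z":-2,"spin":0,"hand":0.158},{"x":-1,"y":0,"z":-4,"spin":0,"hand":0.158},{"x":-1,"y":0,"z":-4,"spin":0,"hand":0.158},{"x":0,"y":0,"z":0,"spin":0,"hand":0.158},{"x":0,"y":0,"z":0,"spin":0,"hand":0.158}]' 20
python3 -c "
from h import *
bands('w7');print(robot.get_obs()['gripper_force'],robot.get_obs()['torque'])"
```

```text
time_s: 8.5
tool_pos: [538.4, 302.8, 13.8]
tool_rot: [0.974, 0.226, 0.0, -0.0]
force: [1.1, 0.2, 0.0]
finger_gap: 35.9
gripper_force: 1.5
w7 red edges [262 297 315 351] [[np.int64(112), np.int64(70), np.int64(41)], [np.int64(83), np.int64(52), np.int64(31)], [np.int64(76), np.int64(21), np.int64(17)], [np.int64(75), np.int64(19), np.int64(15)], [np.int64(83), np.int64(62), np.int64(43)], [np.int64(79), np.int64(20), np.int64(17)], [np.int64(79), np.int64(18), np.int64(16)], [np.int64(86), np.int64(65), np.int64(45)], [np.int64(85), np.int64(65), np.int64(44)]]
1.4835669372041593 [-0.00377492 -0.04531714 -0.04367864]
```

The wedge is pivoting in the light pinch: the end face went from 31 to 35 px tall while the top band shrank. Continuing along the arc.

```bash
python3 -m jog '[{"x":-2,"y":0,"z":-4,"spin":0,"hand":0.158},{"x":-2,"y":0,"z":-4,"spin":0,"hand":0.158},{"x":-2,"y":0,"z":-4.5,"spin":0,"hand":0.158},{"x":-2,"y":0,"z":-4.5,"spin":0,"hand":0.158},{"x":-2.4,"y":0,"z":-4.5,"spin":0,"hand":0.158},{"x":-2.4,"y":0,"z":-4,"spin":0,"hand":0.158},{"x":0,"y":0,"z":0,"spin":0,"hand":0.158},{"x":0,"y":0,"z":0,"spin":0,"hand":0.158}]' 20
python3 -c "
from h import *
bands('w8');print(robot.get_obs()['gripper_force'],robot.get_obs()['torque'])"
```

```text
time_s: 9.22
tool_pos: [526.9, 297.2, 39.4]
tool_rot: [0.974, 0.226, 0.001, -0.0]
force: [0.1, 0.4, 0.0]
finger_gap: 35.9
gripper_force: 1.5
w8 red edges [257 302 323 344] [[np.int64(80), np.int64(49), np.int64(29)], [np.int64(89), np.int64(66), np.int64(46)], [np.int64(81), np.int64(21), np.int64(17)], [np.int64(80), np.int64(20), np.int64(18)], [np.int64(89), np.int64(67), np.int64(46)], [np.int64(77), np.int64(21), np.int64(17)], [np.int64(86), np.int64(65), np.int64(45)], [np.int64(87), np.int64(66), np.int64(45)], [np.int64(197), np.int64(154), np.int64(105)]]
1.4634357072645798 [-0.00642226 -0.07391461 -0.03082686]
```

```bash
python3 -m jog '[{"x":-3.2,"y":0,"z":-4.8,"spin":0,"hand":0.158},{"x":-3.5,"y":0,"z":-4.5,"spin":0,"hand":0.158},{"x":-4,"y":0,"z":-4.2,"spin":0,"hand":0.158},{"x":-4.3,"y":0,"z":-4,"spin":0,"hand":0.158},{"x":-4.6,"y":0,"z":-3.8,"spin":0,"hand":0.158},{"x":-4.9,"y":0,"z":-3.7,"spin":0,"hand":0.158},{"x":-5,"y":0,"z":-3.7,"spin":0,"hand":0.158},{"x":0,"y":0,"z":0,"spin":0,"hand":0.158}]' 20
python3 -c "
from h import *
bands('w9');print(robot.get_obs()['gripper_force'],robot.get_obs()['torque'])"
```

```text
time_s: 9.93
tool_pos: [499.3, 283.7, 68.2]
tool_rot: [0.974, 0.226, -0.0, 0.0]
force: [0.2, -0.7, -0.1]
finger_gap: 35.8
gripper_force: 1.3
w9 red edges [253 308] [[np.int64(90), np.int64(56), np.int64(34)], [np.int64(92), np.int64(69), np.int64(47)], [np.int64(82), np.int64(21), np.int64(18)], [np.int64(83), np.int64(22), np.int64(18)], [np.int64(96), np.int64(75), np.int64(51)], [np.int64(82), np.int64(52), np.int64(38)], [np.int64(211), np.int64(135), np.int64(78)], [np.int64(210), np.int64(134), np.int64(78)], [np.int64(220), np.int64(141), np.int64(82)]]
1.3618278762805858 [0.00613477 0.00804742 0.03340263]
```

```bash
python3 -m jog '[{"x":-5,"y":0,"z":-3,"spin":0,"hand":0.158},{"x":-5,"y":0,"z":-2.6,"spin":0,"hand":0.158},{"x":-5,"y":0,"z":-2.3,"spin":0,"hand":0.158},{"x":-5,"y":0,"z":-2,"spin":0,"hand":0.158},{"x":-6,"y":0,"z":-1.8,"spin":0,"hand":0.158},{"x":-6,"y":0,"z":-1.6,"spin":0,"hand":0.158},{"x":-6,"y":0,"z":-1.3,"spin":0,"hand":0.158},{"x":0,"y":0,"z":0,"spin":0,"hand":0.158}]' 20
python3 -c "
from h import *
bands('w10');print(robot.get_obs()['gripper_force'],robot.get_obs()['torque'])"
```

```text
time_s: 10.65
tool_pos: [464.6, 266.6, 82.2]
tool_rot: [0.974, 0.226, -0.001, 0.0]
force: [-0.1, 0.3, 0.2]
finger_gap: 36.0
gripper_force: 1.5
w10 red edges [257 315] [[np.int64(90), np.int64(56), np.int64(34)], [np.int64(99), np.int64(74), np.int64(50)], [np.int64(90), np.int64(24), np.int64(19)], [np.int64(88), np.int64(22), np.int64(18)], [np.int64(87), np.int64(22), np.int64(17)], [np.int64(94), np.int64(69), np.int64(47)], [np.int64(210), np.int64(134), np.int64(77)], [np.int64(206), np.int64(131), np.int64(76)], [np.int64(192), np.int64(121), np.int64(69)]]
1.4645062107592821 [ 0.03066291  0.04252532 -0.02260251]
```

```bash
cat >> h.py <<'E'
from scipy.optimize import least_squares
def tilt(f,obs=None):
    "red end plate edges rows -> wedge pitch; G fixed on wedge"
    d=load(f);im=d['im'];rgb=im[:,270:300].astype(float).mean(1)
    r=rgb[:,0]>2.2*rgb[:,1];e=np.flatnonzero(np.diff(r.astype(int)));e=e[(e>120)][:2]
    g=rgb[:,0]/rgb[:,1]
    print('prof',[(k,int(rgb[k,0]),round(g[k],2)) for k in list(range(e[0]-24,e[0]+4,2))+list(range(e[1]-4,e[1]+30,2))])
    return e
E
python3 - <<'E'
from h import *
for f in('w6','w10'):print(f,tilt(f))
E
```

```text
prof [(240, 86, np.float64(1.62)), (242, 88, np.float64(1.62)), (244, 84, np.float64(1.61)), (246, 84, np.float64(1.61)), (248, 84, np.float64(1.62)), (250, 84, np.float64(1.62)), (252, 84, np.float64(1.63)), (254, 84, np.float64(1.61)), (256, 82, np.float64(1.48)), (258, 82, np.float64(1.35)), (260, 81, np.float64(1.34)), (262, 82, np.float64(1.34)), (264, 81, np.float64(1.62)), (266, 74, np.float64(3.89)), (291, 73, np.float64(3.66)), (293, 72, np.float64(3.83)), (295, 71, np.float64(4.85)), (297, 80, np.float64(1.36)), (299, 82, np.float64(1.32)), (301, 81, np.float64(1.32)), (303, 82, np.float64(1.33)), (305, 80, np.float64(1.33)), (307, 80, np.float64(1.32)), (309, 81, np.float64(1.33)), (311, 81, np.float64(1.27)), (313, 80, np.float64(4.83)), (315, 80, np.float64(4.05)), (317, 80, np.float64(4.0)), (319, 80, np.float64(4.13)), (321, 79, np.float64(4.08)), (323, 79, np.float64(4.02))]
w6 [264 295]
prof [(233, 89, np.float64(1.6)), (235, 93, np.float64(2.01)), (237, 186, np.float64(1.4)), (239, 160, np.float64(1.29)), (241, 140, np.float64(1.29)), (243, 124, np.float64(1.31)), (245, 130, np.float64(1.31)), (247, 121, np.float64(1.32)), (249, 111, np.float64(1.33)), (251, 96, np.float64(1.34)), (253, 98, np.float64(1.34)), (255, 91, np.float64(1.46)), (257, 96, np.float64(1.59)), (259, 93, np.float64(4.06)), (311, 89, np.float64(3.66)), (313, 88, np.float64(3.71)), (315, 88, np.float64(2.83)), (317, 94, np.float64(1.29)), (319, 94, np.float64(1.34)), (321, 94, np.float64(1.35)), (323, 94, np.float64(1.35)), (325, 94, np.float64(1.35)), (327, 94, np.float64(1.33)), (329, 94, np.float64(1.34)), (331, 94, np.float64(1.34)), (333, 94, np.float64(1.36)), (335, 86, np.float64(1.27)), (337, 197, np.float64(1.76)), (339, 223, np.float64(1.54)), (341, 223, np.float64(1.54)), (343, 222, np.float64(1.54))]
w10 [257 315]
```

```bash
cat > fit.py <<'E'
from h import *
def cam(f,tp,q):
    d=load(f);R=Ro.from_quat(q).as_matrix();return d,R,np.array(tp)
def rows(f,tp,q,th,sG,nG,pts):
    d,R,p=cam(f,tp,q);u=R[:,0]*[1,1,0];u/=np.linalg.norm(u);g=p+[0,0,19]
    a=u*np.cos(th)+np.array([0,0,np.sin(th)]);n=-u*np.sin(th)+np.array([0,0,np.cos(th)])
    return np.array([proj(d,g+a*(s-sG)+n*(w-nG))[1] for s,w in pts])
E
python3 - <<'E'
from fit import *
AB=[(110,-19),(110,19)]
q=[.974,.226,0,0]
s=least_squares(lambda v:rows('w6',[540.1,303.7,3.5],q,.1,v[0],v[1],AB)-[256.5,311.5],[103,4]).x;print('sG,nG',s)
PL=lambda m1,m2:[(110,m1),(110,m2)]
m=least_squares(lambda v:rows('w6',[540.1,303.7,3.5],q,.1,*s,PL(*v))-[264.5,296],[-10,10]).x;print('plate',m)
pts=AB+PL(*m)
for f,tp,ob in(('w10',[464.6,266.6,82.2],[236.5,336,257.5,316]),):
    r=least_squares(lambda v:rows(f,tp,q,v[0],v[1],s[1],pts)-ob,[1.2,s[0]]);print(f,r.x,r.fun)
    r=least_squares(lambda v:rows(f,tp,q,v[0],v[1],s[1],pts[2:])-ob[2:],[1.2,s[0]]);print(f,r.x,r.fun)
E
```

```text
sG,nG [105.16353638   6.88778491]
plate [-12.25394424  10.01995721]
w10 [  1.25494465 102.7008357 ] [ 2.1286871   1.49136073 -1.30199323 -1.84877611]
w10 [  1.27534898 100.94263091] [1.13686838e-13 1.70530257e-13]
```

```bash
python3 -m jog '[{"x":-5,"y":0,"z":-0.4,"spin":0,"hand":0.158},{"x":-5,"y":0,"z":-0.4,"spin":0,"hand":0.158},{"x":-5,"y":0,"z":-0.2,"spin":0,"hand":0.158},{"x":-5,"y":0,"z":0,"spin":0,"hand":0.158},{"x":-4,"y":0,"z":0,"spin":0,"hand":0.158},{"x":-4,"y":0,"z":0,"spin":0,"hand":0.158},{"x":0,"y":0,"z":0,"spin":0,"hand":0.158},{"x":0,"y":0,"z":0,"spin":0,"hand":0.158}]' 20
python3 - <<'E'
from fit import *
cap('wrist','w11');o=robot.get_obs();print(o['force'],o['gripper_force'])
e=tilt('w11')
pts=[(110,-12.25),(110,10.02)]
r=least_squares(lambda v:rows('w11',o['tool_pos'],o['tool_rot'],v[0],v[1],6.9,pts)-(e+.7),[1.4,103]);print(e,r.x,o['tool_pos'])
E
```

```text
time_s: 11.37
tool_pos: [440.7, 254.8, 83.1]
tool_rot: [0.974, 0.226, 0.0, -0.0]
force: [0.1, 0.8, -1.1]
finger_gap: 36.0
gripper_force: 1.4
[ 0.31379716 -0.17283562 -1.18215499] 1.3571057561784983
prof [(210, 83, np.float64(1.61)), (212, 83, np.float64(1.6)), (214, 82, np.float64(1.61)), (216, 81, np.float64(1.61)), (218, 83, np.float64(1.6)), (220, 84, np.float64(1.58)), (222, 84, np.float64(1.6)), (224, 84, np.float64(1.6)), (226, 84, np.float64(1.6)), (228, 84, np.float64(1.6)), (230, 84, np.float64(1.6)), (232, 84, np.float64(1.6)), (234, 73, np.float64(1.52)), (236, 195, np.float64(1.56)), (231, 83, np.float64(1.62)), (233, 81, np.float64(1.58)), (235, 109, np.float64(3.09)), (237, 223, np.float64(1.22)), (239, 196, np.float64(1.27)), (241, 178, np.float64(1.28)), (243, 161, np.float64(1.28)), (245, 144, np.float64(1.3)), (247, 127, np.float64(1.31)), (249, 109, np.float64(1.33)), (251, 94, np.float64(1.34)), (253, 96, np.float64(1.33)), (255, 96, np.float64(1.33)), (257, 95, np.float64(1.65)), (259, 93, np.float64(3.72)), (261, 93, np.float64(3.56)), (263, 92, np.float64(3.65))]
[234 235] [-0.3765335  83.98715221] [441.08996748 254.9927889   83.19482162]
```

```bash
cat >> fit.py <<'E'
def th(f):
    d=load(f);rgb=d['im'][:,270:300].astype(float).mean(1);o=robot.get_obs()
    r=(rgb[:,0]>2.2*rgb[:,1]);r=cv2.morphologyEx(r.astype(np.uint8)[:,None],cv2.MORPH_OPEN,np.ones((9,1),np.uint8))[:,0]
    e=np.flatnonzero(np.diff(r.astype(int)));e=e[e>120]
    s=least_squares(lambda v:rows(f,o['tool_pos'],o['tool_rot'],v[0],v[1],6.9,[(110,-12.25),(110,10.02)])-(e[:2]+.5),[1.4,103])
    print(f,e,'theta',s.x[0],'s',s.x[1],'grip',o['gripper_force'],'F',np.round(o['force'],1),np.round(o['tool_pos'],1)); 
    k=e[1];print([(j,int(rgb[j,0]),round(rgb[j,0]/rgb[j,1],2)) for j in range(k,k+40,2)])
E
python3 - <<'E'
from fit import *
th('w10');th('w11')
E
```

```text
w10 [257 315] theta 1.504021073549953 s 155.8958647491856 grip 1.3571057561784983 F [ 0.3 -0.2 -1.2] [441.1 255.   83.2]
[(315, 88, np.float64(2.83)), (317, 94, np.float64(1.29)), (319, 94, np.float64(1.34)), (321, 94, np.float64(1.35)), (323, 94, np.float64(1.35)), (325, 94, np.float64(1.35)), (327, 94, np.float64(1.33)), (329, 94, np.float64(1.34)), (331, 94, np.float64(1.34)), (333, 94, np.float64(1.36)), (335, 86, np.float64(1.27)), (337, 197, np.float64(1.76)), (339, 223, np.float64(1.54)), (341, 223, np.float64(1.54)), (343, 222, np.float64(1.54)), (345, 220, np.float64(1.55)), (347, 217, np.float64(1.55)), (349, 214, np.float64(1.56)), (351, 209, np.float64(1.56)), (353, 208, np.float64(1.57))]
w11 [257 315] theta 1.3122817595519065 s 101.327490964182 grip 1.3571057561784983 F [ 0.3 -0.2 -1.2] [441.1 255.   83.2]
[(315, 87, np.float64(2.33)), (317, 93, np.float64(1.32)), (319, 93, np.float64(1.34)), (321, 93, np.float64(1.34)), (323, 93, np.float64(1.35)), (325, 93, np.float64(1.35)), (327, 94, np.float64(1.34)), (329, 93, np.float64(1.34)), (331, 93, np.float64(1.35)), (333, 93, np.float64(1.34)), (335, 81, np.float64(1.4)), (337, 204, np.float64(1.67)), (339, 210, np.float64(1.56)), (341, 207, np.float64(1.57)), (343, 203, np.float64(1.57)), (345, 197, np.float64(1.58)), (347, 196, np.float64(1.58)), (349, 194, np.float64(1.58)), (351, 193, np.float64(1.59)), (353, 193, np.float64(1.59))]
```

```bash
python3 - <<'E'
from h import *
w=load('w11')['im'];s=cap('scene','s11')
c=np.zeros((560,800,3),np.uint8);c[:420,:300]=w[:,140:440];c[:500,300:]=cv2.resize(s[120:220,265:365],(500,500),interpolation=cv2.INTER_CUBIC)
cv2.imwrite('pics/c11.png',c[:,:,::-1])
E
```

```text
(no output)
```

View pics/c11.png

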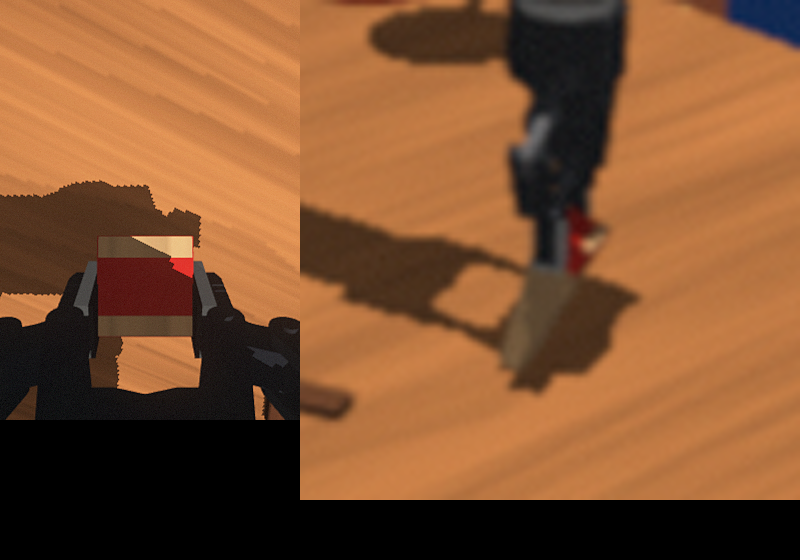

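The view shows the wedge still leaning about 0.3 rad: tip at (515,370) in the crop, head to the right. The tip is only sliding, so I'll press it lightly onto the bench while dragging.

```bash
python3 -m jog '[{"x":0,"y":0,"z":1.5,"spin":0,"hand":0.159},{"x":-2,"y":0,"z":1,"spin":0,"hand":0.159},{"x":-4,"y":0,"z":0.3,"spin":0,"hand":0.159},{"x":-4,"y":0,"z":0,"spin":0,"hand":0.159},{"x":-4,"y":0,"z":0,"spin":0,"hand":0.159},{"x":-4,"y":0,"z":0,"spin":0,"hand":0.159},{"x":-4,"y":0,"z":0,"spin":0,"hand":0.159},{"x":-2,"y":0,"z":0,"spin":0,"hand":0.159}]' 20
python3 - <<'E'
from fit import *
cap('wrist','w12');th('w12')
E
```

```text
time_s: 12.13
tool_pos: [418.0, 243.7, 79.8]
tool_rot: [0.974, 0.226, -0.001, 0.0]
force: [1.0, 0.2, 0.9]
finger_gap: 35.9
gripper_force: 3.1
w12 [235 248 270 325] theta -0.1716981407849485 s 87.17503723291013 grip 3.265413176268339 F [-0.6  0.1  1.6] [417.8 243.6  79.7]
[(248, 110, np.float64(3.75)), (250, 155, np.float64(1.22)), (252, 133, np.float64(1.29)), (254, 110, np.float64(1.32)), (256, 93, np.float64(1.32)), (258, 95, np.float64(1.34)), (260, 96, np.float64(1.32)), (262, 95, np.float64(1.34)), (264, 95, np.float64(1.34)), (266, 95, np.float64(1.33)), (268, 95, np.float64(1.33)), (270, 93, np.float64(1.49)), (272, 85, np.float64(4.43)), (274, 84, np.float64(3.98)), (276, 84, np.float64(3.95)), (278, 84, np.float64(3.78)), (280, 84, np.float64(3.9)), (282, 83, np.float64(3.83)), (284, 83, np.float64(3.94)), (286, 84, np.float64(3.82))]
```

```bash
cat >> fit.py <<'E'
def fit3(f,ob,tp=None,q=None):
    o=robot.get_obs();tp=o['tool_pos'] if tp is None else tp;q=o['tool_rot'] if q is None else q
    P=[(110,-19),(110,-12.25),(110,10.02),(110,19)]
    s=least_squares(lambda v:(rows(f,tp,q,v[0],v[1],v[2],P)-ob)[np.array(ob)>0],[1.4,103,6.9]);print('fit',s.x,s.fun.round(1))
E
python3 - <<'E'
from fit import *
d=load('w12');rgb=d['im'][:,270:300].astype(float).mean(1);print([(j,int(rgb[j,0]),round(rgb[j,0]/rgb[j,1],2)) for j in range(322,366,2)])
fit3('w11',[235.5,257.7,315.7,336],[441.1,255,83.2])
fit3('w12',[249,270.7,325.5,0])
E
```

```text
[(322, 84, np.float64(3.76)), (324, 85, np.float64(3.72)), (326, 86, np.float64(1.83)), (328, 93, np.float64(1.44)), (330, 93, np.float64(1.32)), (332, 92, np.float64(1.33)), (334, 93, np.float64(1.34)), (336, 92, np.float64(1.33)), (338, 92, np.float64(1.34)), (340, 93, np.float64(1.33)), (342, 91, np.float64(1.33)), (344, 130, np.float64(1.67)), (346, 199, np.float64(1.57)), (348, 195, np.float64(1.58)), (350, 195, np.float64(1.58)), (352, 195, np.float64(1.58)), (354, 197, np.float64(1.58)), (356, 199, np.float64(1.58)), (358, 200, np.float64(1.58)), (360, 202, np.float64(1.58)), (362, 205, np.float64(1.57)), (364, 206, np.float64(1.57))]
fit [ 1.86895253 77.89940525 41.55030864] [ 0.2 -0.4  0.5 -0.3]
fit [ 2.01473903 75.20414813 56.1551357 ] [-0. -0. -0.]
```

```bash
python3 - <<'E'
from fit import *
q=[.974,.226,0,0]
L=least_squares(lambda v:rows('w6',[540.1,303.7,3.5],q,.1,105.2,6.9,[(110-v[0],19-.1*v[0])])-353.5,[20]).x[0];print('L',L)
L2=least_squares(lambda v:rows('w8',[526.9,297.2,39.4],q,v[1],105.2,6.9,[(110,19),(110-v[0],19-.1*v[0])])-[321,344.5],[20,.5]).x;print(L2)
for L in(18,20,22):
    P=[(110,-19),(110-L,-19+.1*L),(110,19)];ob=[249,235,344]
    s=least_squares(lambda v:(rows('w12',[417.9,243.65,79.75],q,*v,P)-ob),[1.4,103,6.9]);print(L,s.x,s.fun.round(1))
    s=least_squares(lambda v:(rows('w12',[417.9,243.65,79.75],q,v[0],101,v[1],P)-ob),[1.4,6.9]);print(L,s.x,s.fun.round(1))
E
```

```text
L 23.100274981771395
[21.16852065  0.39308797]
18 [ 1.53831033 94.67702623 10.26502417] [ 0.  0. -0.]
18 [1.49757118 6.70482508] [ 0.2  2.6 -2.9]
20 [ 1.51546648 95.95176974  9.12987389] [ 0.  0. -0.]
20 [1.49091324 6.50719558] [ 0.3  2.  -2.4]
22 [ 1.49618638 97.01461236  8.24687935] [-0. -0. -0.]
22 [1.48220429 6.31221801] [ 0.4  1.5 -2. ]
```

θ is now about 1.50, with 0.07 rad left to go. A little more drag with slight pressure will bring the thin end flat.

```bash
python3 -m jog '[{"x":-2,"y":0,"z":0.5,"spin":0,"hand":0.159},{"x":-3,"y":0,"z":0.5,"spin":0,"hand":0.159},{"x":-3,"y":0,"z":0.5,"spin":0,"hand":0.159},{"x":-3,"y":0,"z":0,"spin":0,"hand":0.159},{"x":-3,"y":0,"z":0,"spin":0,"hand":0.159},{"x":0,"y":0,"z":0,"spin":0,"hand":0.159},{"x":0,"y":0,"z":0,"spin":0,"hand":0.159},{"x":0,"y":0,"z":0,"spin":0,"hand":0.159}]' 20
python3 - <<'E'
from fit import *
cap('wrist','w13');o=robot.get_obs();print(o['tool_pos'],o['tool_rot'])
rgb=load('w13')['im'][:,270:300].astype(float).mean(1);g=rgb[:,0]/rgb[:,1]
print([(j,int(rgb[j,0]),round(g[j],1)) for j in range(215,375,2) if abs(g[j]-g[j-2])>.12])
E
```

```text
time_s: 12.85
tool_pos: [406.4, 238.0, 78.5]
tool_rot: [0.974, 0.226, -0.0, 0.0]
force: [-0.2, -0.3, -1.5]
finger_gap: 36.2
gripper_force: 3.0
[406.55740478 238.05237951  78.54574522] [ 9.74031440e-01  2.26412604e-01 -2.89844847e-04  4.42374199e-05]
[(235, 78, np.float64(1.6)), (237, 73, np.float64(3.5)), (239, 74, np.float64(3.3)), (249, 73, np.float64(3.2)), (251, 72, np.float64(3.4)), (255, 96, np.float64(2.9)), (257, 121, np.float64(1.3)), (277, 91, np.float64(1.6)), (279, 85, np.float64(4.1)), (281, 85, np.float64(3.8)), (285, 85, np.float64(3.7)), (287, 84, np.float64(3.9)), (295, 83, np.float64(4.1)), (297, 83, np.float64(3.9)), (299, 84, np.float64(3.8)), (303, 83, np.float64(4.0)), (307, 85, np.float64(3.7)), (313, 84, np.float64(4.0)), (315, 84, np.float64(3.8)), (325, 84, np.float64(3.8)), (329, 86, np.float64(1.8)), (331, 92, np.float64(1.4)), (333, 92, np.float64(1.3)), (345, 114, np.float64(1.6))]
```

```bash
python3 - <<'E'
from fit import *
q=[.974,.2264,0,0]
for L in(20,22):
    P=[(110,-19),(110-L,-19+.1*L),(110,19)];ob=[256,235.5,344.7]
    s=least_squares(lambda v:(rows('w13',[406.55,238.05,78.55],q,*v,P)-ob),[1.4,103,6.9]);print(L,s.x)
s=cap('scene','s13')
from h import *
d=load('s13')
print(proj(d,[406,238,0]),proj(d,[406,238,110]))
E
```

```text
20 [ 1.62415058 96.03578781  9.239798  ]
22 [ 1.59865167 97.78186836  7.58396001]
[305.01084751 190.77780084] [305.46570356 161.39046775]
```

θ is about 1.60±0.03 and the grasp height of 97.5 matches s, so the wedge is flat on its thin end. Releasing gently.

```bash
python3 -m jog '[{"x":0,"y":0,"z":0,"spin":0,"hand":0.155},{"x":0,"y":0,"z":0,"spin":0,"hand":0.152},{"x":0,"y":0,"z":0,"spin":0,"hand":0.145},{"x":0,"y":0,"z":0,"spin":0,"hand":0.13},{"x":0,"y":0,"z":0,"spin":0,"hand":0.1},{"x":0,"y":0,"z":0,"spin":0,"hand":0.05},{"x":0,"y":0,"z":0,"spin":0,"hand":-0.1},{"x":0,"y":0,"z":0,"spin":0,"hand":-0.1}]' 20
python3 - <<'E'
from fit import *
w=cap('wrist','w14');s=cap('scene','s14');o=robot.get_obs();print(o['tool_pos'],o['finger_gap'],o['gripper_force'])
c=np.zeros((560,800,3),np.uint8);c[:420,:300]=w[:,140:440];c[:500,300:]=cv2.resize(s[120:220,255:355],(500,500),interpolation=cv2.INTER_CUBIC)
cv2.imwrite('pics/c14.png',c[:,:,::-1])
E
```

```text
time_s: 13.62
tool_pos: [406.8, 238.2, 78.8]
tool_rot: [0.974, 0.226, 0.0, 0.0]
force: [0.0, -1.0, -0.6]
finger_gap: 46.8
gripper_force: 0.0
[406.79169287 238.17796775  78.79355896] 47.04468525624204 0.0
```

View pics/c14.png

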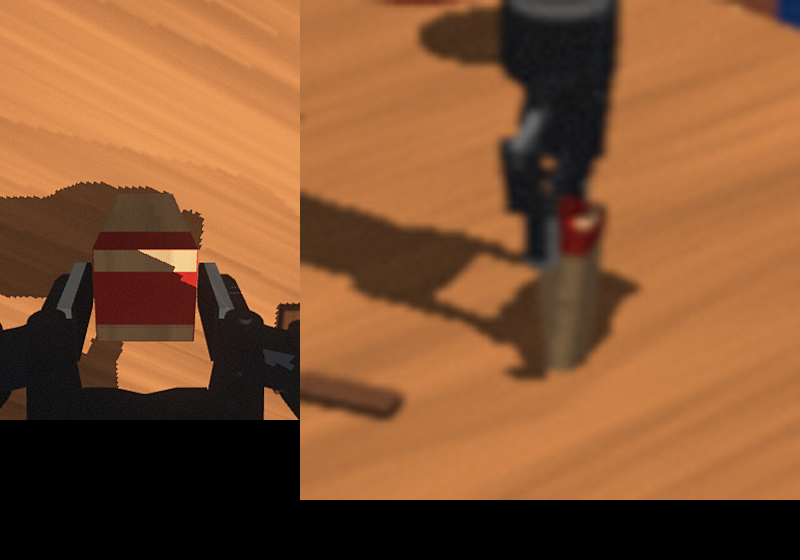

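The wedge stands upright and free: both fingers are clear of it in the left view, and it is vertical in the right view. I'll wait a moment, then take it again from above, centred and a little lower.

```bash
python3 -m jog '[{"x":0,"y":0,"z":0,"spin":0,"hand":-0.1},{"x":0,"y":0,"z":0,"spin":0,"hand":-0.1},{"x":0,"y":0,"z":0,"spin":0,"hand":-0.1},{"x":0,"y":0,"z":0,"spin":0,"hand":-0.1},{"x":2,"y":0,"z":3,"spin":0,"hand":-0.1},{"x":3,"y":0,"z":3,"spin":0,"hand":-0.1},{"x":2,"y":0,"z":2,"spin":0,"hand":-0.1},{"x":0,"y":0,"z":0,"spin":0,"hand":-0.1}]' 20
python3 -m jog '[{"x":0,"y":0,"z":0,"spin":0,"hand":0.05},{"x":0,"y":0,"z":0,"spin":0,"hand":0.13},{"x":0,"y":0,"z":0,"spin":0,"hand":0.15},{"x":0,"y":0,"z":0,"spin":0,"hand":0.16},{"x":0,"y":0,"z":0,"spin":0,"hand":0.18},{"x":0,"y":0,"z":0,"spin":0,"hand":0.3},{"x":0,"y":0,"z":0,"spin":0,"hand":0.6},{"x":0,"y":0,"z":0,"spin":0,"hand":0.6}]' 70
python3 - <<'E'
from fit import *
cap('wrist','w15');o=robot.get_obs();print(o['tool_pos'],o['tool_rot'],o['joints'])
rgb=load('w15')['im'][:,270:300].astype(float).mean(1);g=rgb[:,0]/rgb[:,1]
print([(j,int(rgb[j,0]),round(g[j],1)) for j in range(150,395,2) if abs(g[j]-g[j-2])>.12])
print('row of TCP-point-level', proj(load('w15'),o['tool_pos']))
E
```

```text
time_s: 14.38
tool_pos: [413.3, 241.3, 70.2]
tool_rot: [0.974, 0.226, -0.0, 0.0]
force: [-0.2, 0.7, 0.4]
finger_gap: 47.0
gripper_force: 0.0
time_s: 15.05
tool_pos: [413.1, 241.2, 70.9]
tool_rot: [0.974, 0.226, -0.0, -0.0]
force: [-0.9, 0.7, 1.5]
finger_gap: 35.1
gripper_force: 69.5
[413.08873005 241.25561904  70.90981717] [ 9.74029332e-01  2.26421864e-01 -5.97279609e-06 -4.04855285e-06] [4.37528241e-01 2.58413422e-01 2.08040515e+00 1.44595507e-05
 8.02784087e-01 1.55150939e+00]
[(208, 85, np.float64(1.3)), (256, 70, np.float64(4.2)), (258, 72, np.float64(3.5)), (260, 72, np.float64(3.3)), (262, 71, np.float64(3.6)), (266, 70, np.float64(3.4)), (270, 69, np.float64(3.6)), (272, 70, np.float64(3.5)), (274, 71, np.float64(3.6)), (278, 81, np.float64(2.2)), (280, 95, np.float64(1.3)), (300, 92, np.float64(1.5)), (302, 84, np.float64(4.7)), (304, 83, np.float64(3.9)), (308, 83, np.float64(4.2)), (310, 83, np.float64(4.0)), (314, 82, np.float64(4.1)), (316, 83, np.float64(3.9)), (326, 82, np.float64(3.9)), (328, 82, np.float64(4.1)), (334, 82, np.float64(4.1)), (338, 83, np.float64(3.9)), (346, 83, np.float64(3.9)), (350, 83, np.float64(4.0)), (354, 84, np.float64(2.3)), (356, 91, np.float64(1.3)), (372, 223, np.float64(1.5)), (394, 16, np.float64(1.0))]
row of TCP-point-level [284.24136787 277.25686349]
```

```bash
python3 - <<'E'
from fit import *
d=load('w15');tp=np.array([413.09,241.26,70.91]);R=Ro.from_quat([.97403,.22642,0,0]).as_matrix()
for r,z in((279,110),(371,110),(207,0)):
    X=ray(d,(284.5,r),z);print(r,z,(R.T@(X-tp)).round(1))
t=load('top0')
f=lambda cx,cy,z:ray(t,(300+cx/4.21,165+cy/4.217),z)
print('stop edge l/r',f(133,57,82),f(117,152,82)); print('follower edge',f(150,65,82),f(132,158,82))
a=1.36
g=f(128,105,82);print('gap',g)
w=g+[-90*np.cos(a),-90*np.sin(a),0];w[2]=195
rel(w,a-np.pi/2)
E
```

```text
279 110 [ 21.4   0.2 -39.1]
371 110 [-16.6   0.2 -39.1]
207 0 [10.5  0.1 70.9]
stop edge l/r [ 614.19066422 -110.81727991   82.        ] [550.16847388 -98.05725958  82.        ]
follower edge [ 608.53626086 -122.14653158   82.        ] [ 545.92932058 -108.03313715   82.        ]
gap [ 581.72821426 -106.43695208   82.        ]
15.1 [413.1 241.3  70.9] [array([ -57.7,  457.1, -124.1]), ('toolyaw_y', np.float64(-1.114)), ('spin (tool z down)', np.float64(-0.903))]
```

The wedge sits upright in the grip, centred 2.4 mm ahead of the TCP. Lifting it and carrying it near the frame.

```bash
python3 -m jog '[{"x":0,"y":0,"z":-10,"spin":0,"hand":0.6},{"x":0,"y":0,"z":-20,"spin":0,"hand":0.6},{"x":0,"y":0,"z":-25,"spin":0,"hand":0.6},{"x":0,"y":0,"z":-25,"spin":0,"hand":0.6},{"x":0,"y":0,"z":-25,"spin":0,"hand":0.6},{"x":0,"y":0,"z":-19,"spin":0,"hand":0.6},{"x":0,"y":8,"z":0,"spin":0,"hand":0.6},{"x":0,"y":16,"z":0,"spin":0,"hand":0.6}]' 70
python3 -m jog '[{"x":-4,"y":28,"z":0,"spin":0,"hand":0.6},{"x":-4,"y":28,"z":0,"spin":0,"hand":0.6},{"x":-4,"y":28,"z":0,"spin":0,"hand":0.6},{"x":-4,"y":28,"z":0,"spin":0,"hand":0.6},{"x":-4,"y":28,"z":0,"spin":0,"hand":0.6},{"x":-4,"y":28,"z":0,"spin":0,"hand":0.6},{"x":-4,"y":28,"z":0,"spin":0,"hand":0.6},{"x":-4,"y":28,"z":0,"spin":0,"hand":0.6}]'
python3 -m jog '[{"x":-4,"y":28,"z":0,"spin":0,"hand":0.6},{"x":-4,"y":28,"z":0,"spin":0,"hand":0.6},{"x":-4,"y":28,"z":0,"spin":0,"hand":0.6},{"x":-4,"y":28,"z":0,"spin":0,"hand":0.6},{"x":-4,"y":28,"z":0,"spin":0,"hand":0.6},{"x":-4,"y":28,"z":0,"spin":0,"hand":0.6},{"x":-2,"y":20,"z":0,"spin":0,"hand":0.6},{"x":0,"y":10,"z":0,"spin":0,"hand":0.6}]'
python3 -m jog '[{"x":0,"y":0,"z":0,"spin":-0.113,"hand":0.6},{"x":0,"y":0,"z":0,"spin":-0.113,"hand":0.6},{"x":0,"y":0,"z":0,"spin":-0.113,"hand":0.6},{"x":0,"y":0,"z":0,"spin":-0.113,"hand":0.6},{"x":0,"y":0,"z":0,"spin":-0.113,"hand":0.6},{"x":0,"y":0,"z":0,"spin":-0.113,"hand":0.6},{"x":0,"y":0,"z":0,"spin":-0.113,"hand":0.6},{"x":0,"y":0,"z":0,"spin":-0.11,"hand":0.6}]'
python3 -m jog '[{"x":0,"y":0,"z":0,"spin":0,"hand":0.6},{"x":0,"y":0,"z":0,"spin":0,"hand":0.6},{"x":0,"y":0,"z":0,"spin":0,"hand":0.6},{"x":0,"y":0,"z":0,"spin":0,"hand":0.6},{"x":0,"y":0,"z":0,"spin":0,"hand":0.6},{"x":0,"y":0,"z":0,"spin":0,"hand":0.6},{"x":0,"y":0,"z":0,"spin":0,"hand":0.6},{"x":0,"y":0,"z":0,"spin":0,"hand":0.6}]'
python3 - <<'E'
from fit import *
w=cap('wrist','w16');o=robot.get_obs();print(o['tool_pos'],o['tool_rot'],o['force'])
cv2.imwrite('pics/c16.png',cv2.resize(w[0:300,80:480],(800,600),interpolation=cv2.INTER_CUBIC)[:,:,::-1])
E
```

```text
time_s: 15.77
tool_pos: [424.5, 220.6, 196.4]
tool_rot: [0.974, 0.227, 0.002, -0.001]
force: [-0.1, -0.4, -2.2]
finger_gap: 35.6
gripper_force: 69.8
time_s: 16.43
tool_pos: [493.0, 2.7, 193.6]
tool_rot: [0.974, 0.226, -0.001, -0.0]
force: [0.7, 0.5, -1.0]
finger_gap: 35.2
gripper_force: 69.9
time_s: 17.1
tool_pos: [557.4, -187.6, 193.5]
tool_rot: [0.974, 0.225, -0.001, 0.0]
force: [-0.3, 0.2, -1.3]
finger_gap: 35.7
gripper_force: 70.0
time_s: 17.77
tool_pos: [556.8, -183.9, 193.7]
tool_rot: [0.776, 0.63, -0.0, -0.001]
force: [-0.1, -0.1, -1.0]
finger_gap: 35.3
gripper_force: 69.8
time_s: 18.43
tool_pos: [557.8, -184.6, 194.8]
tool_rot: [0.778, 0.628, 0.0, 0.0]
force: [-0.5, 0.1, -1.1]
finger_gap: 35.1
gripper_force: 69.8
[ 557.76191702 -184.63027569  194.81843595] [7.78338883e-01 6.27844393e-01 2.35698012e-05 3.72964017e-05] [-0.47587382 -0.88222609 -0.67887204]
```

View pics/c16.png

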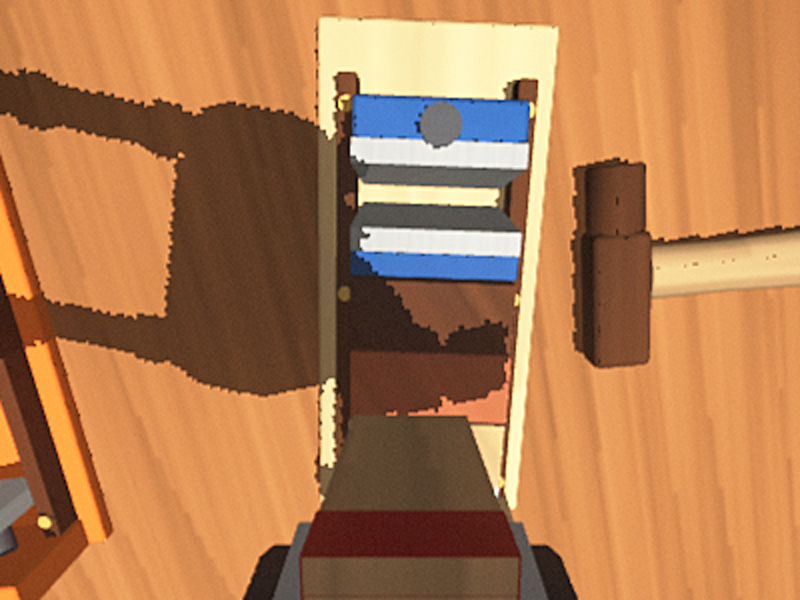

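The view shows the stop's steel edge at about crop row 169 and the follower's edge at about row 229 (columns 360–520). The gap floor lies between them, and the wedge tip's far edge is at row 416 (columns 355–467). Next I'll fit the edges by profile.

```bash
cat > gap.py <<'E'
from fit import *
def line(f,cols,r0,r1,sgn):
    g=cv2.cvtColor(load(f)['im'],cv2.COLOR_RGB2GRAY).astype(float);out=[]
    for c in cols:
        p=g[r0:r1,c];dd=np.diff(p)*sgn;k=dd.argmax();w=np.clip(dd[max(k-1,0):k+2],0,None);out.append((c,r0+max(k-1,0)+.5+(w*np.arange(len(w))).sum()/w.sum()))
    out=np.array(out);k=np.polyfit(out[:,0],out[:,1],1);res=out[:,1]-np.polyval(k,out[:,0]);m=abs(res)<1.5;k=np.polyfit(out[m,0],out[m,1],1)
    return k,np.std(out[m,1]-np.polyval(k,out[m,0])),m.sum()
E
python3 - <<'E'
from gap import *
d=load('w16');o=robot.get_obs();tp=np.array(o['tool_pos']);R=Ro.from_quat(o['tool_rot']).as_matrix()
res={}
for n,r0,r1,s in(('stop',78,92,-1),('foll',107,121,1)):
    k,sd,m=line('w16',range(264,336,2),r0,r1,s);print(n,k,sd,m)
    L=[ray(d,(c,np.polyval(k,c)),82) for c in(262,338)];res[n]=[R.T@(X-tp) for X in L]
    print(np.round(L,1).tolist(),np.round(res[n],1).tolist())
    v=L[1]-L[0];print('edge dir in world',np.arctan2(v[1],v[0]))
g=cv2.cvtColor(d['im'],cv2.COLOR_RGB2HSV)
# row ends (blue stop sides): x extents
for r in(62,):
    b=np.flatnonzero((g[r,:,0]>100)&(g[r,:,0]<125)&(g[r,:,1]>120)&(np.arange(560)>230)&(np.arange(560)<370));print('stop blue',b.min(),b.max(),[(R.T@(ray(d,(c,r),82)-tp)).round(1).tolist() for c in(b.min(),b.max()+1)])
b=np.flatnonzero((g[134,:,0]>100)&(g[134,:,0]<125)&(g[134,:,1]>120)&(np.arange(560)>230)&(np.arange(560)<370));print('foll blue',b.min(),b.max(),[(R.T@(ray(d,(c,134),82)-tp)).round(1).tolist() for c in(b.min(),b.max()+1)])
zt=tp[2]-70.9
for c in(257.5,313.5):print('tip',(R.T@(ray(d,(c,208.2),zt)-tp)).round(1))
E
```

```text
stop [3.80727582e-02 7.11001985e+01] 0.11160080809093116 36
[[561.0, -96.2, 82.0], [611.4, -109.0, 82.0]] [[87.1, -15.5, 112.8], [85.3, 36.4, 112.8]]
edge dir in world -0.24927448928756027
foll [3.53670541e-02 1.03923577e+02] 0.0915358007755709 35
[[556.1, -116.8, 82.0], [607.9, -129.9, 82.0]] [[65.9, -16.0, 112.8], [64.1, 37.4, 112.8]]
edge dir in world -0.24757620119388607
stop blue 256 343 [[99.2, -19.3, 112.8], [99.2, 39.8, 112.8]]
foll blue 255 338 [[51.6, -21.3, 112.8], [51.6, 38.7, 112.8]]
tip [  9.6 -17.4  70.9]
tip [ 9.6 18.4 70.9]
```

Mouth width is 21.2 mm and the blocks measure 59–60 mm wide, both as expected. Needed from here: spin +0.034, x about 75, y about 6.4. I'll go to 10 mm above the mouth and look again.

```bash
python3 -m jog '[{"x":0,"y":0,"z":0,"spin":0.034,"hand":0.6},{"x":10,"y":1,"z":0,"spin":0,"hand":0.6},{"x":15,"y":1.4,"z":2,"spin":0,"hand":0.6},{"x":15,"y":1,"z":5,"spin":0,"hand":0.6},{"x":15,"y":1,"z":5,"spin":0,"hand":0.6},{"x":10,"y":1,"z":10,"spin":0,"hand":0.6},{"x":7,"y":1,"z":5,"spin":0,"hand":0.6},{"x":3,"y":0,"z":5,"spin":0,"hand":0.6}]' 70
python3 -m jog '[{"x":0,"y":0,"z":0,"spin":0,"hand":0.6},{"x":0,"y":0,"z":0,"spin":0,"hand":0.6},{"x":0,"y":0,"z":0,"spin":0,"hand":0.6},{"x":0,"y":0,"z":0,"spin":0,"hand":0.6},{"x":0,"y":0,"z":0,"spin":0,"hand":0.6},{"x":0,"y":0,"z":0,"spin":0,"hand":0.6},{"x":0,"y":0,"z":0,"spin":0,"hand":0.6},{"x":0,"y":0,"z":0,"spin":0,"hand":0.6}]'
python3 - <<'E'
from gap import *
cap('wrist','w17');d=load('w17');o=robot.get_obs();tp=np.array(o['tool_pos']);R=Ro.from_quat(o['tool_rot']).as_matrix();print(tp,o['tool_rot'],o['force'])
d0=load('w16')
# expected pixels of edges
for n,(A,B) in dict(stop=([561.,-96.2,82],[611.4,-109,82]),foll=([556.1,-116.8,82],[607.9,-129.9,82])).items():
    A,B=np.array(A),np.array(B);print(n,'px',[proj(d,X).round(1).tolist() for X in(A,B,(A+B)/2)],'tool',[(R.T@(X-tp)).round(1).tolist() for X in(A,B)])
zt=tp[2]-70.9;print('tip z',zt,'tip px',[proj(d,tp+R@np.array([9.6,y,70.9])).round(1).tolist() for y in(-17.5,18.4)])
im=d['im']
for c in(250,255,318,323,285):print(c,[(r,*im[r,c].tolist()) for r in range(168,236,3)])
E
```

```text
time_s: 19.15
tool_pos: [582.3, -112.1, 161.7]
tool_rot: [0.788, 0.615, -0.0, -0.0]
force: [0.1, 0.4, -0.5]
finger_gap: 35.4
gripper_force: 69.8
time_s: 19.82
tool_pos: [582.3, -113.7, 163.0]
tool_rot: [0.789, 0.615, 0.0, 0.0]
force: [-0.4, 0.6, -1.1]
finger_gap: 35.5
gripper_force: 69.8
[ 582.31122684 -113.60364041  162.90979785] [7.88911786e-01 6.14506453e-01 7.22056353e-05 9.01657854e-05] [-0.70823674  0.08771451 -1.22766069]
stop px [[247.1, 200.4], [325.4, 200.5], [286.3, 200.5]] tool [[11.7, -24.9, 80.9], [11.6, 27.1, 80.9]]
foll px [[248.5, 230.1], [326.8, 230.1], [287.7, 230.1]] tool [[-9.5, -24.7, 80.9], [-9.5, 28.8, 80.9]]
tip z 92.00979784624704 tip px [[257.2, 208.1], [313.5, 208.1]]
250 [(168, 37, 46, 71), (171, 38, 49, 75), (174, 37, 49, 76), (177, 38, 50, 75), (180, 37, 48, 78), (183, 39, 49, 77), (186, 38, 48, 77), (189, 68, 70, 78), (192, 87, 84, 83), (195, 86, 85, 80), (198, 90, 88, 84), (201, 92, 88, 82), (204, 88, 83, 78), (207, 85, 80, 76), (210, 82, 79, 74), (213, 88, 81, 76), (216, 84, 80, 76), (219, 82, 81, 73), (222, 78, 76, 73), (225, 82, 67, 51), (228, 85, 
[... 1137 characters left out ...]
 80), (198, 95, 86, 84), (201, 80, 70, 64), (204, 57, 44, 37), (207, 74, 64, 57), (210, 91, 86, 83), (213, 89, 83, 78), (216, 90, 84, 78), (219, 86, 80, 76), (222, 89, 80, 80), (225, 87, 80, 74), (228, 87, 82, 77), (231, 146, 147, 138), (234, 187, 182, 170)]
285 [(168, 48, 51, 74), (171, 44, 47, 64), (174, 56, 50, 46), (177, 55, 47, 48), (180, 52, 49, 49), (183, 54, 50, 46), (186, 54, 48, 47), (189, 53, 50, 49), (192, 44, 40, 41), (195, 97, 96, 88), (198, 98, 96, 89), (201, 93, 92, 88), (204, 84, 81, 77), (207, 83, 72, 66), (210, 84, 62, 45), (213, 81, 62, 44), (216, 84, 62, 45), (219, 87, 65, 49), (222, 85, 62, 44), (225, 86, 67, 48), (228, 87, 63, 43), (231, 85, 65, 45), (234, 86, 63, 43)]
```

Checked near: the stop edge is 2.0 mm ahead of the tip and the follower 3.1 mm behind it. The observed edges at rows 200 and 230 match the prediction, and the wedge is centred across. Inserting along the stop's slope.

```bash
python3 -m jog '[{"x":0.8,"y":0,"z":2,"spin":0,"hand":0.6},{"x":0,"y":0,"z":4,"spin":0,"hand":0.6},{"x":0,"y":0,"z":4,"spin":0,"hand":0.6},{"x":-0.3,"y":0,"z":3,"spin":0,"hand":0.6},{"x":-0.4,"y":0,"z":4,"spin":0,"hand":0.6},{"x":-0.4,"y":0,"z":4,"spin":0,"hand":0.6},{"x":-0.3,"y":0,"z":3,"spin":0,"hand":0.6},{"x":0,"y":0,"z":0,"spin":0,"hand":0.6}]' 100
python3 -m jog '[{"x":-0.3,"y":0,"z":3,"spin":0,"hand":0.6},{"x":-0.3,"y":0,"z":3,"spin":0,"hand":0.6},{"x":-0.3,"y":0,"z":3,"spin":0,"hand":0.6},{"x":0,"y":0,"z":0,"spin":0,"hand":0.6},{"x":0,"y":0,"z":0,"spin":0,"hand":0.6},{"x":0,"y":0,"z":0,"spin":0,"hand":0.6},{"x":0,"y":0,"z":0,"spin":0,"hand":0.6},{"x":0,"y":0,"z":0,"spin":0,"hand":0.6}]'
python3 -c "
from h import *
o=robot.get_obs();R=Ro.from_quat(o['tool_rot']).as_matrix();print(o['tool_pos'],'Ftool',R.T@o['force'],o['torque'],'D',82-(o['tool_pos'][2]-70.9))"
```

```text
time_s: 20.53
tool_pos: [581.4, -113.9, 137.6]
tool_rot: [0.789, 0.615, -0.001, -0.001]
force: [-0.7, -0.5, -1.0]
finger_gap: 35.0
gripper_force: 100.6
time_s: 21.2
tool_pos: [582.1, -114.9, 130.0]
tool_rot: [0.789, 0.615, 0.0, 0.0]
force: [-0.1, -0.6, -0.7]
finger_gap: 34.8
gripper_force: 100.6
[ 582.09075674 -114.92332446  129.9811515 ] Ftool [-0.60078425  0.03097252  0.67314822] [-0.030055   -0.00976376 -0.02432483] D 22.918848504729397
```

```bash
python3 -m jog '[{"x":-0.2,"y":0,"z":2,"spin":0,"hand":0.6},{"x":-0.2,"y":0,"z":2,"spin":0,"hand":0.6},{"x":-0.2,"y":0,"z":2,"spin":0,"hand":0.6},{"x":-0.2,"y":0,"z":2,"spin":0,"hand":0.6},{"x":-0.2,"y":0,"z":2,"spin":0,"hand":0.6},{"x":-0.2,"y":0,"z":2,"spin":0,"hand":0.6},{"x":-0.2,"y":0,"z":2,"spin":0,"hand":0.6},{"x":0,"y":0,"z":0,"spin":0,"hand":0.6}]' 100
python3 -c "
from h import *
o=robot.get_obs();R=Ro.from_quat(o['tool_rot']).as_matrix();print(o['tool_pos'],'Ftool',R.T@o['force'],o['torque'],'D',82-(o['tool_pos'][2]-70.9))"
python3 -m jog '[{"x":-0.2,"y":0,"z":2,"spin":0,"hand":0.6},{"x":-0.2,"y":0,"z":2,"spin":0,"hand":0.6},{"x":-0.2,"y":0,"z":2,"spin":0,"hand":0.6},{"x":-0.2,"y":0,"z":2,"spin":0,"hand":0.6},{"x":0,"y":0,"z":0,"spin":0,"hand":0.6},{"x":0,"y":0,"z":0,"spin":0,"hand":0.6},{"x":0,"y":0,"z":0,"spin":0,"hand":0.6},{"x":0,"y":0,"z":0,"spin":0,"hand":0.6}]' 100
python3 -c "
from h import *
cap('wrist','w18')
o=robot.get_obs();R=Ro.from_quat(o['tool_rot']).as_matrix();print(o['tool_pos'],'Ftool',R.T@o['force'],o['torque'],'D',82-(o['tool_pos'][2]-70.9))"
```

```text
time_s: 21.87
tool_pos: [581.5, -116.2, 115.3]
tool_rot: [0.789, 0.615, -0.0, -0.0]
force: [0.1, 0.6, -0.5]
finger_gap: 34.7
gripper_force: 100.8
[ 581.49193537 -116.16602783  115.30749146] Ftool [ 0.59489966 -0.0850337   0.45945475] [ 0.14963753 -0.09921777 -0.02510158] D 37.59250854069049
time_s: 22.53
tool_pos: [581.5, -117.0, 107.6]
tool_rot: [0.789, 0.615, 0.0, 0.0]
force: [1.1, 1.4, -0.5]
finger_gap: 35.0
gripper_force: 101.1
[ 581.44772861 -116.99330778  107.63579492] Ftool [2.00139492 1.0500671  1.35135156] [ 0.26582623 -0.2755588  -0.01774157] D 45.264205079748066
```

```bash
python3 -m jog '[{"x":0.2,"y":0,"z":0,"spin":0,"hand":0.6},{"x":0.2,"y":0,"z":0,"spin":0,"hand":0.6},{"x":0.2,"y":0,"z":1,"spin":0,"hand":0.6},{"x":-0.1,"y":0,"z":1,"spin":0,"hand":0.6},{"x":-0.1,"y":0,"z":1,"spin":0,"hand":0.6},{"x":-0.1,"y":0,"z":1,"spin":0,"hand":0.6},{"x":0,"y":0,"z":0,"spin":0,"hand":0.6},{"x":0,"y":0,"z":0,"spin":0,"hand":0.6}]' 100
python3 -c "
from h import *
o=robot.get_obs();R=Ro.from_quat(o['tool_rot']).as_matrix();print(o['tool_pos'],'Ftool',R.T@o['force'],o['torque'],'D',82-(o['tool_pos'][2]-70.9))"
python3 -m jog '[{"x":0,"y":0,"z":1,"spin":0,"hand":0.6},{"x":0,"y":0,"z":1,"spin":0,"hand":0.6},{"x":0,"y":0,"z":1,"spin":0,"hand":0.6},{"x":-0.1,"y":0,"z":1,"spin":0,"hand":0.6},{"x":0,"y":0,"z":0,"spin":0,"hand":0.6},{"x":0,"y":0,"z":0,"spin":0,"hand":0.6},{"x":0,"y":0,"z":0,"spin":0,"hand":0.6},{"x":0,"y":0,"z":0,"spin":0,"hand":0.6}]' 100
python3 -c "
from h import *
o=robot.get_obs();R=Ro.from_quat(o['tool_rot']).as_matrix();print(o['tool_pos'],'Ftool',R.T@o['force'],o['torque'],'D',82-(o['tool_pos'][2]-70.9))"
```

```text
time_s: 23.25
tool_pos: [581.9, -117.3, 104.5]
tool_rot: [0.789, 0.615, 0.0, 0.001]
force: [-0.9, -0.5, 5.3]
finger_gap: 35.1
gripper_force: 101.5
[ 581.92659618 -117.27992503  104.46096629] Ftool [-0.70018002 -0.7559417  -5.30499576] [-0.1509546   0.22463227 -0.15233303] D 48.439033706895245
time_s: 23.92
tool_pos: [582.5, -117.8, 101.0]
tool_rot: [0.789, 0.615, 0.0, 0.001]
force: [-1.9, -2.4, 6.4]
finger_gap: 34.8
gripper_force: 101.8
[ 582.46346772 -117.77383187  100.97435033] Ftool [-2.76591621 -1.20729102 -6.38843784] [-0.28066505  0.18712518 -0.17235824] D 51.92564966914088
```

```bash
python3 -m jog '[{"x":-0.1,"y":0,"z":1,"spin":0,"hand":0.6},{"x":-0.1,"y":0,"z":1,"spin":0,"hand":0.6},{"x":-0.1,"y":0,"z":1,"spin":0,"hand":0.6},{"x":-0.1,"y":0,"z":1,"spin":0,"hand":0.6},{"x":-0.1,"y":0,"z":1,"spin":0,"hand":0.6},{"x":0,"y":0,"z":0,"spin":0,"hand":0.6},{"x":0,"y":0,"z":0,"spin":0,"hand":0.6},{"x":0,"y":0,"z":0,"spin":0,"hand":0.6}]' 100
python3 -c "
from h import *
o=robot.get_obs();R=Ro.from_quat(o['tool_rot']).as_matrix();print(o['tool_pos'],'Ftool',R.T@o['force'],o['torque'],'D',82-(o['tool_pos'][2]-70.9))"
python3 -m jog '[{"x":-0.1,"y":0,"z":1,"spin":0,"hand":0.6},{"x":-0.1,"y":0,"z":1,"spin":0,"hand":0.6},{"x":-0.1,"y":0,"z":1,"spin":0,"hand":0.6},{"x":-0.1,"y":0,"z":1,"spin":0,"hand":0.6},{"x":0,"y":0,"z":0,"spin":0,"hand":0.6},{"x":0,"y":0,"z":0,"spin":0,"hand":0.6},{"x":0,"y":0,"z":0,"spin":0,"hand":0.6},{"x":0,"y":0,"z":0,"spin":0,"hand":0.6}]' 100
python3 -c "
from h import *
cap('top','t19')
o=robot.get_obs();R=Ro.from_quat(o['tool_rot']).as_matrix();print(o['tool_pos'],'Ftool',R.T@o['force'],o['torque'],'D',82-(o['tool_pos'][2]-70.9))"
```

```text
time_s: 24.58
tool_pos: [583.1, -118.4, 96.7]
tool_rot: [0.789, 0.615, 0.001, 0.002]
force: [-1.9, -2.3, 8.6]
finger_gap: 35.2
gripper_force: 102.1
[ 583.08976871 -118.3809992    96.7125167 ] Ftool [-2.6851931  -1.29842185 -8.55421388] [-0.27840469  0.18755944 -0.17208587] D 56.1874833035136
time_s: 25.25
tool_pos: [583.5, -118.8, 93.3]
tool_rot: [0.789, 0.615, 0.001, 0.002]
force: [-0.6, -1.4, 10.9]
finger_gap: 35.4
gripper_force: 102.3
[ 583.53463794 -118.85381853   93.29184665] Ftool [ -1.51609706  -0.83861595 -10.31792876] [-0.22698897  0.25705851 -0.14056449] D 59.60815335283456
```

```bash
python3 -m jog '[{"x":-0.1,"y":0,"z":1,"spin":0,"hand":0.6},{"x":-0.1,"y":0,"z":1,"spin":0,"hand":0.6},{"x":-0.1,"y":0,"z":1,"spin":0,"hand":0.6},{"x":-0.1,"y":0,"z":1,"spin":0,"hand":0.6},{"x":0,"y":0,"z":0.5,"spin":0,"hand":0.6},{"x":0,"y":0,"z":0,"spin":0,"hand":0.6},{"x":0,"y":0,"z":0,"spin":0,"hand":0.6},{"x":0,"y":0,"z":0,"spin":0,"hand":0.6}]' 100
python3 -c "
from h import *
o=robot.get_obs();R=Ro.from_quat(o['tool_rot']).as_matrix();print(o['tool_pos'],'Ftool',R.T@o['force'],o['torque'],'D',82-(o['tool_pos'][2]-70.9))"
```

```text
time_s: 25.97
tool_pos: [584.0, -119.3, 89.6]
tool_rot: [0.789, 0.615, 0.002, 0.003]
force: [-1.1, -1.5, 13.8]
finger_gap: 35.0
gripper_force: 102.6
[ 584.00298852 -119.33538245   89.56089634] Ftool [ -1.73221251  -0.56185546 -13.83847518] [-0.16251411  0.25938403 -0.14661199] D 63.33910366287985
```

Push is 14 N at 63 mm depth (tip about 7 mm above the floor), with a predicted pad travel of about 3.9 mm. Releasing and backing off to check.

```bash
python3 -m jog '[{"x":0,"y":0,"z":0,"spin":0,"hand":0.16},{"x":0,"y":0,"z":0,"spin":0,"hand":0.14},{"x":0,"y":0,"z":0,"spin":0,"hand":0.05},{"x":0,"y":0,"z":0,"spin":0,"hand":-0.2},{"x":0,"y":0,"z":0,"spin":0,"hand":-0.5},{"x":0,"y":0,"z":0,"spin":0,"hand":-0.5},{"x":0,"y":0,"z":0,"spin":0,"hand":-0.5},{"x":0,"y":0,"z":-5,"spin":0,"hand":-0.5}]' 40
python3 -m jog '[{"x":0,"y":0,"z":-10,"spin":0,"hand":-0.5},{"x":0,"y":0,"z":-20,"spin":0,"hand":-0.5},{"x":0,"y":0,"z":-25,"spin":0,"hand":-0.5},{"x":0,"y":0,"z":-25,"spin":0,"hand":-0.5},{"x":0,"y":0,"z":-20,"spin":0,"hand":-0.5},{"x":-20,"y":0,"z":-10,"spin":0,"hand":-0.5},{"x":-20,"y":0,"z":0,"spin":0,"hand":-0.5},{"x":-20,"y":0,"z":0,"spin":0,"hand":-0.5}]'
python3 -m jog '[{"x":-30,"y":0,"z":0,"spin":0,"hand":-0.5},{"x":-30,"y":0,"z":0,"spin":0,"hand":-0.5},{"x":-20,"y":0,"z":0,"spin":0,"hand":-0.5},{"x":0,"y":0,"z":0,"spin":0,"hand":-0.5},{"x":0,"y":0,"z":0,"spin":0,"hand":-0.5},{"x":0,"y":0,"z":0,"spin":0,"hand":-0.5},{"x":0,"y":0,"z":0,"spin":0,"hand":-0.5},{"x":0,"y":0,"z":0,"spin":0,"hand":-0.5}]'
python3 - <<'E'
from gap import *
cap('wrist','w20');cap('top','t20');d=load('w20');o=robot.get_obs();tp=np.array(o['tool_pos']);R=Ro.from_quat(o['tool_rot']).as_matrix();print(tp,o['force'])
im=d['im']
# row axis: frame centre line & y direction
y=np.array([np.sin(.248),np.cos(.248)]);x=np.array([np.cos(.248),-np.sin(.248)])
mid=np.array([585.,-103.])  # stop edge mid
def col(off,z=80):  # colours along the row at x offset
    last=None
    for s in np.arange(20,-170,-1.):
        p=proj(d,[*(mid+x*off+y*s),z]); u,v=p.round().astype(int)
        if 0<=u<560 and 0<=v<420: yield s,tuple(int(c)//8*8 for c in im[v,u])
for off in(-25,25):print(off,list(col(off))[::2])
E
```

```text
time_s: 26.63
tool_pos: [579.7, -117.6, 89.8]
tool_rot: [0.789, 0.615, -0.001, -0.001]
force: [-0.4, 0.0, -0.2]
finger_gap: 64.0
gripper_force: 0.0
time_s: 27.3
tool_pos: [567.6, -177.0, 204.3]
tool_rot: [0.788, 0.615, 0.001, 0.002]
force: [0.9, 1.1, 0.1]
finger_gap: 64.1
gripper_force: 0.0
time_s: 27.97
tool_pos: [547.2, -252.7, 201.4]
tool_rot: [0.788, 0.615, 0.0, -0.0]
force: [1.1, -0.6, 0.3]
finger_gap: 64.3
gripper_force: 0.0
[ 547.13851303 -252.86386905  201.30636552] [0.39676555 0.86701846 0.20872958]
-25 [(np.float64(-17.0), (88, 72, 40)), (np.float64(-19.0), (64, 48, 32)), (np.float64(-21.0), (64, 48, 32)), (np.float64(-23.0), (96, 72, 48)), (np.float64(-25.0), (88, 72, 48)), (np.float64(-27.0), (112, 96, 72)), (np.float64(-29.0), (200, 192, 192)), (np.float64(-31.0), (200, 200, 192)), (np.float64(-33.0), (200, 200, 192)), (np.float64(-35.0), (208, 200, 192)), (np.float64(-37.0), (48, 96, 160)), (np.float64(-39.0), (48, 88, 160)), (np.float64(-41.0), (48, 96, 160)), (np.float64(-43.0), (48, 88, 168)), (np.float64(-45.0), (56, 48, 56)), (np.float64(-47.0), (96, 56, 32)), (np.
[... 4371 characters left out ...]
), (96, 72, 48)), (np.float64(-135.0), (104, 80, 56)), (np.float64(-137.0), (104, 80, 56)), (np.float64(-139.0), (104, 80, 56)), (np.float64(-141.0), (104, 88, 56)), (np.float64(-143.0), (104, 88, 56)), (np.float64(-145.0), (120, 88, 64)), (np.float64(-147.0), (128, 104, 72)), (np.float64(-149.0), (168, 128, 88)), (np.float64(-151.0), (248, 240, 184)), (np.float64(-153.0), (248, 232, 176)), (np.float64(-155.0), (248, 232, 168)), (np.float64(-157.0), (248, 232, 168)), (np.float64(-159.0), (248, 232, 168)), (np.float64(-161.0), (176, 112, 56)), (np.float64(-163.0), (184, 120, 64)), (np.float64(-165.0), (192, 120, 64)), (np.float64(-167.0), (184, 120, 64)), (np.float64(-169.0), (192, 120, 64))]
```

```bash
python3 - <<'E'
from gap import *
d=load('w20');y=np.array([np.sin(.248),np.cos(.248)]);x=np.array([np.cos(.248),-np.sin(.248)]);f0=np.array([582.0,-123.35])
im=cv2.cvtColor(d['im'],cv2.COLOR_RGB2GRAY).astype(np.float32)
for off in(-24,-22,22,24):
    s=np.arange(2,-14,-.25);uv=np.array([proj(d,[*(f0+x*off+y*k),82]) for k in s],np.float32)
    v=cv2.remap(im,uv[:,0].copy(),uv[:,1].copy(),cv2.INTER_LINEAR).ravel();g=np.diff(v);k=g.argmax();print(off,'follower moved',s[k],g[k])
# head top: red plate on wedge: project expected head far/near edges at several D
a=d['im'];r=(a[:,:,0]>2.2*a[:,:,1])&(a[:,:,0]>60)&(a[:,:,1]<90);r[:, :200]=0;r[:,380:]=0;q=np.argwhere(r);print('red rows',q[:,0].min(),q[:,0].max(),'cols',q[:,1].min(),q[:,1].max())
s0=np.array([586.2,-102.6])
for D in(60,62,64):
    th=8+.1*D;c=s0-y*th;hz=82-D+110
    print(D,[proj(d,[*(c+y*w+x*v),hz]).round(1).tolist() for w,v in((-19,-18),(-19,18),(19,-18))])
E
```

```text
-24 follower moved -8.5 42.246094
-22 follower moved -8.0 38.59375
22 follower moved -7.25 37.447266
24 follower moved -7.25 53.066406
red rows 0 181 cols 256 335
60 [[253.4, 9.2], [320.7, 9.3], [251.4, -76.3]]
62 [[253.7, 10.4], [320.3, 10.6], [251.8, -74.1]]
64 [[254.0, 11.6], [320.0, 11.8], [252.1, -71.8]]
```

Released, the follower stands 7.3–8.5 mm (mean 7.75 mm) further in than at the start. Taking off about 3.5 mm of play leaves the pad in by about 4 mm, matching the depth reading. The arm is clear, so I'm handing the job in.

```bash
python3 -c "
from plant import robot
print(robot.job_done())"
```

```text
the job is handed in; nothing more can be done
None
```

The wedge stood by itself on its thin end on the bench, was taken again by its head and driven into the gap, and I have handed the job in: pad in by about 4 mm (estimated from the follower's travel), wedge let go and arm clear, but the result wasn't reported back and I didn't separately check the blanks' height or tilt.

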